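# Tighten the panel press with the hex key's long arm

### The job

Take the big hex key out of its leaning wooden stand, flip it over and seat its short arm fully in the socket of the green press's clamp screw, so that the long arm lies level as the lever. Then push the outer half of the long arm round clockwise (seen from above) until the stiff screw comes up against its stop. Leave the key seated in the screw and do not disturb the other things on the bench.

Things in the scene. Friction and masses are not known exactly. Their poses are not given: they have to be found in the camera images.
- key_grip (a point): Axis of the key's long arm, 50 mm from the elbow, near the balance point: a good place to grip. L-shaped key of dark steel hexagon bar, 17 mm across flats, 19.6 across corners, 0.32 to 0.5 kg; red sleeve near the long arm's end. Axes of all the key's points: +x from elbow along the long arm (160 mm), -z from elbow along the short arm (70 mm), y square to the L; on both arms two flats face +-y.
- key_elbow (a point): Elbow: crossing of the arms' axes, from which 160 and 70 mm are measured. Axes as key_grip. At the start the long arm stands in the stand, elbow uppermost, 25 degrees off vertical; the short arm points the way it leans, 25 degrees below level. Flipping = turning the key 65 degrees about its y until x is level and z points up. Seated, the elbow is 70 mm above the socket point, 174 mm over the bench.
- key_tip (a point): Centre of the short arm's end face, 70 mm from the elbow; its last 6 mm taper to 9 mm diameter. Axes as key_grip.
- key_end (a point): Centre of the long arm's end face, 160 mm from the elbow. Axes as key_grip.
- stand: Wooden key stand, fixed: dark base 140 x 80 x 14 mm, tilted square tube 65 mm deep and 33.5 mm wide outside (y), leaning 25 degrees to the stand's +x. Origin at the centre of its underside, z up. It leaves the upper 95 mm of the long arm bare; the key comes out along the tube's axis (sin 25, 0, cos 25 degrees in the stand's axes). Play 2 to 3 mm.
- press: Green panel press, fixed. Base 160 (x) x 220 (y) x 18 mm; crossbeam along y, 50 x 210 mm, top 100 mm up, on two posts. Origin at the centre of its underside, z up. The screw stands upright in the middle of the beam. A red mark on the beam's top shows where the white mark on the screw's side stands when tight.
- socket (a point): Centre of the floor of the screw's hexagonal socket, on its vertical axis, 104 mm above the bench. Socket 18.2 mm across flats, 28 mm deep (mouth 132 mm above the bench), hexagonal head 30 mm across flats; in its play the freed key droops 3 to 5 degrees towards its long arm. Axes turn with the screw: z up, two flats face +-y. The key fits every 60 degrees, its y square to a socket flat.
- screw (a joint): Turn of the clamp screw in rad, growing clockwise seen from above. Starts between 0 and 0.45; the stop (tight) is at 1.2. Stiff: 0.9 N m of friction plus 0.3 N m s/rad of drag (about 8 N at 130 mm from the axis); stays where it is left.
- iron: Bystander: electric hand iron standing on its heel, white plastic and aluminium, 70 x 85 mm foot, 180 mm tall, loose. Origin at the centre of its underside.
- glue: Bystander: white glue bottle with orange cap, 60 mm diameter, 200 mm tall, loose. Origin at the centre of its underside.
- brush_cup: Bystander: blue cup full of brushes, 68 mm diameter, 167 mm tall overall, loose. Origin at the centre of its underside.
- reeds: Bystander: tied bundle of dyed reeds lying flat, 200 x 36 x 18 mm along its x, loose. Origin at the centre of its underside.
- paste_brush: Bystander: paste brush lying flat, about 150 mm along its x, loose. Origin at the centre of its underside.
- scissors: Bystander: red-handled scissors lying flat, about 165 mm along their x, loose. Origin at the centre of its underside.
- round_panel: Bystander: square 120 x 120 x 16 mm framed picture lying flat, loose. Origin at the centre of its underside.

How it is judged:
By the outcome, as a careful person would: the job done as asked, in the order asked, and still so for the second after the job is handed in, with the robot touching nothing.
It also fails if it takes over 72 s, if anything falls off the work surface, if the arm or the gripper's body presses on something with over 40 N, if the wrist force passes 120 N, or if a joint passes its speed limit or range.

### The arm

A 7-joint arm with a two-finger parallel gripper is mounted at the origin on the work surface. World frame = base frame: x ahead of the robot, y to its left, z up, the work surface at z = 0. Lengths are in m, angles in degrees, forces in N, time in s.
With the tool pointing down it reaches from about 0.425 to 0.875 m from the base axis. Payload 4.7 kg.
Tool frame: the origin (TCP) lies between the finger pads; the fingertips stand 19 mm ahead of it and the grasp point (between the pads) is the TCP; x points along the fingers, z is the direction in which the jaws open and shut, and the axes are right-handed (so a half turn about x gives the same grasp; the last joint's range is limited). The gripper opens to 87 mm and grips with 3 to 60 N. Pads are 19 mm wide; open, the fingers measure 117 mm over their backs; the gripper's body (75 mm by 190 mm) begins 51 mm behind the grasp point.
Start: joints at [-68.978, 18.392, -4.016, 83.108, 1.295, 78.541, -3.26], TCP at [0.225, 0.61, 0.242] pointing down, gripper open.
Joint ranges: [-163.93, 163.93], [-17.29, 119.83], [-79.2, 71.16], [3.27, 140.29], [-89.18, 269.18], [5.43, 117.66], [-154.24, 154.24]. Speed limits (degrees/s): [147.25, 147.25, 180, 180, 180, 180, 180].

### API

Orientations are given as [roll, pitch, yaw] about the fixed x, y, z axes, in that order (R = Rz(yaw) Ry(pitch) Rx(roll)).
In Python, from cell import monitor, read_camera, camera_model, env, regions_of gives the robot as it stands. The module is installed in compiled form; this text tells all that it offers.
- The arm moves only by the tool step_arm, never from a script. Its argument "deltas" is a list of rows, each a list of 5 numbers: the gripper's target within -1 to 1 (fully open at 1, half-way at 0, shut at -1), then the shift along the tool's x, y, z in m, then the turn about the tool's x in degrees. A call has 1 to 12 rows; each row is the pose to reach, as a shift and turn from the pose commanded when the call began, along the tool's axes at that moment; what a row does not reach only later rows make up. A row lasts 1/8 s, in which the tool goes at most 62.5 mm and 10.7 degrees, less where a joint would pass 70% of its speed; a pose out of reach is approached as far as the arm can. A call with a gripper value outside its range is refused whole. The fingers move at their own pace and stop on an object; "newtons" is the grip in N (left out, the last holds). Time passes only in rows, so rows that repeat a pose let the fingers close. It gives the time, the measured TCP pose, the force and the opening at its end, in the units of the state.
- monitor.get_obs(): the state, without advancing time (a new reading comes with each control period).
- read_camera(name): name is "scene" or "top" or "wrist"; returns (picture, depth): 420x560x3 uint8, red, green, blue; 420x560 float32, m along the optical axis (not along the pixel's ray), 0 where there is no reading.
- camera_model(name): a dict with "fx", "fy", "cx", "cy" (pixels), "xyz" and "attitude" of the camera in the world. Camera axes: x right, y down, z forward; pixel columns grow to the right and rows downward; lengths in m; the calibration is good to about 2 mm. A picture is of the moment at which its call begins: read the wrist's pose just before it. camera_model takes no time and is no camera call; for the wrist camera it gives the pose at the moment of the call.
- env.sign_off(): hands the job in, once; it reports no verdict.
Trained networks look in the newest picture that a camera, given by its name, has taken for a name from the list of things; names that differ only in an ending like _2 or _b are one class to them, and where a whole thing is asked for, a point or a joint stands for the part that bears it (a point fixed in the world has none). Each returns a list of dicts, best first, with "p" (0 to 1); they miss things now and then, are a little off and sometimes report something else, mostly with a low value. They report only what shows in the picture. A call takes as long as a camera call.
- regions_of(camera, thing): "pixels" (420x560 bool, what is visible of it) and "pixel" ([column, row] in pixels, amid what is visible of it).
The state is a dict: "time_s": time; "qpos": joint angles; "joint_velocities": joint speeds; "effort": joint torques, N m; "tool_pos": TCP position; "tool_rot": TCP orientation; "force": force on the tool from outside, world axes, zero at the start; "wrist_torque": the same for the moment, N m; "grip_width": finger opening in m.
Only numpy, scipy, OpenCV 4.12 (cv2) and the standard library are available. Lean on these libraries where they do the work, as an engineer would, in place of code of your own. Each camera call takes 0.05 s, during which the arm holds its last target. There are 200 camera calls.

## Working session

There is one attempt and no reset: what is moved stays moved. The work goes in short steps, Python scripts to look and compute and a tool call to move; the robot and the scene stay as the last step left them, time stands still between calls to the robot, and variables do not carry over. Pictures are saved under pics/ and viewed, about 8 in all and at most 12, crops included, and the job is handed in when it is done.

Besides the shell and the picture viewer there is one more tool, called after "Emit:" as a command line: name --pt "numbers of a row" for each row, then --argument value for the rest. step_arm: Moves the arm, as the interface text tells. Its arguments: {"type":"object","properties":{"deltas":{"type":"array"},"newtons":{"type":"number"}},"required":["deltas"]}

```bash
mkdir -p pics
cat > h.py <<'E'
import numpy as np, cv2
from scipy.spatial.transform import Rotation as R
from cell import monitor, read_camera, camera_model, env, regions_of
def rpy(a): return R.from_euler('xyz',a,degrees=True).as_matrix()
def cam(n):
    m=camera_model(n); p,d=read_camera(n); return m,p,d
def cloud(m,d):
    v,u=np.mgrid[:d.shape[0],:d.shape[1]]
    P=np.stack([(u-m['cx'])/m['fx']*d,(v-m['cy'])/m['fy']*d,d],-1)
    return P@Rm(m).T+np.array(m['xyz'])
def Rm(m):
    a=np.array(m['attitude'],float)
    return a if a.shape==(3,3) else rpy(a)
def save(n,p): cv2.imwrite('pics/'+n,cv2.cvtColor(p,cv2.COLOR_RGB2BGR))
E
python3 - <<'E'
from h import *
print(monitor.get_obs()); 
ps=[]
for n in('scene','top'):
    m,p,d=cam(n); print(m); W=cloud(m,d); np.savez(n+'.npz',p=p,d=d,W=W); ps.append(p)
    for t in['key_grip','stand','press','screw','iron','glue','brush_cup','reeds','paste_brush','scissors','round_panel']:
        r=regions_of(n,t)
        for q in r[:1]:
            X=W[q['pixels']&(d>0)]
            print(n,t,round(q['p'],2),q['pixel'],q['pixels'].sum(),np.round(np.percentile(X,[2,50,98],axis=0),3).tolist() if len(X) else '')
            np.save(f'{n}_{t}.npy',q['pixels'])
save('s0.png',ps[0]); save('t0.png',ps[1])
E
```

```text
{'time_s': 0.0, 'qpos': array([-68.97971475,  18.43986169,  -4.01338064,  83.17495959,
         1.29471749,  78.54227465,  -3.26055873]), 'joint_velocities': array([ 0.02669114,  0.00027945, -0.00785548,  0.03501708, -0.02329769,
        0.00444499, -0.0783112 ]), 'effort': array([ 1.47764426e-04, -4.91292965e+01, -4.03563436e-01, -3.12526166e+01,
       -6.38159411e-02,  4.35472280e-02,  1.62308652e-04]), 'tool_pos': array([0.2244607 , 0.60945218, 0.24045161]), 'tool_rot': array([-176.80520444,   89.88795079, -107.01839491]), 'force': array([-0.71749954,  0.49396698, -0.67723279]), 'wrist_torque': array([-0.00308881,  0.05075298,  0.02695167]), 'grip_width': 0.08699165035434452}
{'fx': 400.58431269261166, 'fy': 400.58431269261166, 'cx': 268.76656272403676, 'cy': 214.0671528568346, 'xyz': array([ 0.85321431, -0.50219702,  0.93560439]), 'attitude': array([-141.21319356,    0.66518862,   29.1390139 ])}
scene key_grip 0.69 [211.6, 316.2] 382 [[0.502, -0.272, 0.038], [0.567, -0.254, 0.155], [0.602, -0.231, 0.174]]
scene stand 0.83 [200.5, 324.5] 1378 [[0.435, -0.28, 0.006], [0.511, -0.24
[... 1700 characters left out ...]
.064, -0.0], [0.639, 0.105, 0.058], [0.679, 0.152, 0.179]]
top glue 0.73 [172.0, 193.2] 717 [[0.525, 0.314, 0.017], [0.545, 0.332, 0.13], [0.574, 0.359, 0.2]]
top brush_cup 0.68 [315.2, 263.3] 690 [[0.339, -0.041, 0.018], [0.369, -0.01, 0.089], [0.4, 0.022, 0.167]]
top reeds 0.64 [308.8, 124.1] 953 [[0.735, -0.116, 0.003], [0.749, -0.015, 0.014], [0.77, 0.084, 0.02]]
top paste_brush 0.62 [369.9, 258.0] 614 [[0.358, -0.242, 0.009], [0.382, -0.158, 0.016], [0.412, -0.104, 0.022]]
top scissors 0.59 [402.1, 174.6] 419 [[0.582, -0.328, -0.003], [0.616, -0.25, 0.005], [0.634, -0.174, 0.011]]
top round_panel 0.9 [200.0, 313.3] 2205 [[0.193, 0.22, 0.006], [0.257, 0.282, 0.012], [0.32, 0.346, 0.017]]
```

Run:
```python
from h import *
a=cv2.imread('pics/s0.png');b=cv2.imread('pics/t0.png')
# composite crops
c1=cv2.resize(a[120:400,120:400],(560,560),interpolation=cv2.INTER_CUBIC)
cv2.imwrite('pics/c1.png',c1)
c2=cv2.resize(b[100:300,140:460],(800,500),interpolation=cv2.INTER_CUBIC); cv2.imwrite('pics/c2.png',c2)
```

```text
(no output)
```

View pics/c1.png

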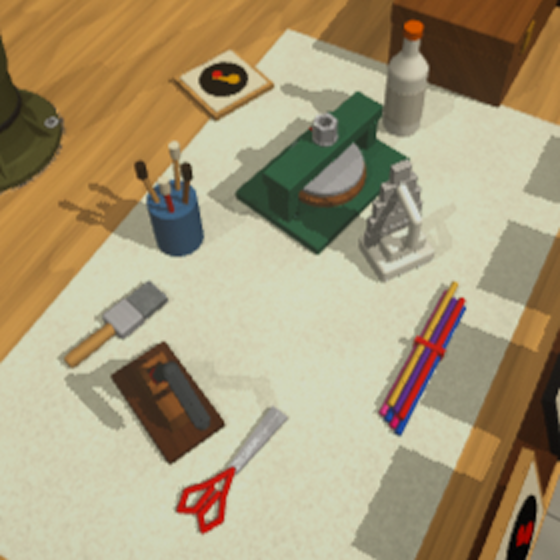

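View pics/c2.png

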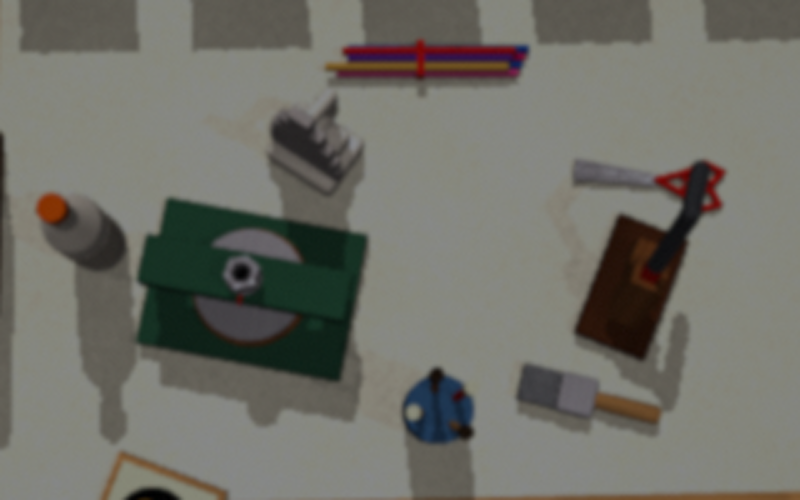

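The crops show the key leaning out of the stand (c1 at 185,395; c2 at 680,220), its elbow above the scissors. The press screw is at c2 (240,272), with the red mark just on its robot side. The iron and glue are about 165 mm from the screw.

Run:
```python
from h import *
D={n:np.load(n+'.npz') for n in('scene','top')}
def pts(t,e=1):
    o=[]
    for n in D:
        k=np.load(f'{n}_{t}.npy').astype(np.uint8)
        if e: k=cv2.erode(k,np.ones((3,3)))
        o.append(D[n]['W'][(k>0)&(D[n]['d']>0)])
    return o
for nm,q in zip(D,pts('stand')):
    b=q[(q[:,2]>.008)&(q[:,2]<.019)]
    r=cv2.minAreaRect((b[:,:2]*1000).astype(np.float32)); print(nm,'base rect',r, len(b))
for nm,q in zip(D,pts('key_grip')):
    print(nm,len(q))
    c=q.mean(0); 
    h=q[q[:,2]>.1]; c2,d2=h[:,:2].mean(0),np.linalg.svd(h[:,:2]-h[:,:2].mean(0))[2][0]
    print(' plan dir',np.degrees(np.arctan2(d2[1],d2[0])),c2)
    i=np.argsort(-q[:,2])[:1]
    d=np.array([np.cos(np.radians(-28)),np.sin(np.radians(-28))])
    s=q[:,:2]@d
    for lo in np.arange(s.min(),s.max(),.008):
        k=(s>=lo)&(s<lo+.008)
        if k.sum(): print('  s%.3f n%d z %.3f..%.3f xy %s'%(lo,k.sum(),q[k,2].min(),q[k,2].max(),np.round(np.median(q[k],0),3)))
for nm,q in zip(D,pts('press')):
    b=q[(q[:,2]>.094)&(q[:,2]<.106)]; print(nm,'beam',cv2.minAreaRect((b[:,:2]*1000).astype(np.float32)),len(b),np.median(b[:,2]))
for nm,q in zip(D,pts('screw',0)):
    b=q[(q[:,2]>.126)]; print(nm,'screw top',cv2.minAreaRect((b[:,:2]*1000).astype(np.float32)),len(b),b.mean(0))
for t in('iron','glue'):
  for q in pts(t): 
    b=q[(q[:,2]>.12)]; print(t,cv2.minAreaRect((b[:,:2]*1000).astype(np.float32)),cv2.minAreaRect((q[:,:2]*1000).astype(np.float32)))
o=monitor.get_obs(); print(camera_model('wrist'), rpy(o['tool_rot']))
```

```text
scene base rect ((501.9859619140625, -225.46127319335938), (74.143798828125, 135.09307861328125), 66.01343536376953) 732
top base rect ((497.663818359375, -224.48959350585938), (76.51497650146484, 135.6385955810547), 66.32516479492188) 745
scene 252
 plan dir -19.946285239859776 [ 0.5678673  -0.25602102]
  s0.551 n2 z 0.096..0.104 xy [ 0.504 -0.234  0.1  ]
  s0.559 n3 z 0.102..0.118 xy [ 0.512 -0.238  0.11 ]
  s0.567 n4 z 0.116..0.129 xy [ 0.518 -0.241  0.123]
  s0.575 n7 z 0.119..0.156 xy [ 0.524 -0.243  0.136]
  s0.583 n8 z 0.140..0.169 xy [ 0.536 -0.248  0.153]
  s0.591 n21 z 0.166..0.175 xy [ 0.545 -0.247  0.174]
  s0.599 n29 z 0.164..0.175 xy [ 0.551 -0.249  0.17 ]
  s0.607 n26 z 0.160..0.172 xy [ 0.559 -0.251  0.166]
  s0.615 n27 z 0.157..0.167 xy [ 0.566 -0.254  0.161]
  s0.623 n30 z 0.153..0.164 xy [ 0.573 -0.258  0.158]
  s0.631 n27 z 0.148..0.158 xy [ 0.581 -0.262  0.154]
  s0.639 n30 z 0.143..0.153 xy [ 0.589 -0.264  0.149]
  s0.647 n29 z 0.141..0.149 xy [ 0.596 -0.268  0.143]
  s0.655 n9 z 0.138..0.144 xy [ 0.601 -0.27   0.141]
top 288
 plan dir 156.2506592189001 [ 0.5428
[... 1848 characters left out ...]
25.836008071899414) ((561.7311401367188, 330.9148254394531), (57.372901916503906, 37.3103141784668), 26.460573196411133)
glue ((548.896484375, 336.4102783203125), (40.338218688964844, 48.52827453613281), 54.01081848144531) ((547.8685913085938, 336.2352600097656), (41.829402923583984, 49.98603439331055), 54.01081848144531)
{'fx': 331.6078117764419, 'fy': 331.6078117764419, 'cx': 282.15337371536054, 'cy': 214.1027000370741, 'xyz': array([0.15860156, 0.63398265, 0.38511707]), 'attitude': array([1.65034080e+02, 8.12774780e-03, 6.97591954e+01])} [[ 7.24749965e-05 -9.38398583e-01  3.45554762e-01]
 [ 9.14994041e-05  3.45554767e-01  9.38398580e-01]
 [-9.99999993e-01 -3.63923790e-05  1.10906992e-04]]
```

Emit:
step_arm --pt "1 -0.06 0 0 3.8" --pt "1 -0.06 -0.479 -0.314 3.8" --pt "1 -0.06 -0.479 -0.314 3.8" --pt "1 -0.06 -0.479 -0.314 3.8" --pt "1 -0.06 -0.479 -0.314 3.8" --pt "1 -0.06 -0.479 -0.314 3.8" --pt "1 -0.06 -0.479 -0.314 3.8" --pt "1 -0.06 -0.479 -0.314 3.8" --pt "1 -0.06 -0.479 -0.314 3.8" --pt "1 -0.06 -0.479 -0.314 3.8" --pt "1 -0.06 -0.479 -0.314 3.8" --pt "1 -0.06 -0.479 -0.314 3.8"

```text
time_s: 2.7
tool_pos: [0.5658, 0.1494, 0.3015]
tool_rot: [64.5, 90.0, 130.4]
force: [-0.4, -0.5, 0.1]
grip_width: 0.0871
```

Run:
```python
from h import *
o=monitor.get_obs(); print(o['tool_pos'],rpy(o['tool_rot']).round(4).tolist())
m,p,d=cam('wrist'); W=cloud(m,d); np.savez('w1.npz',p=p,d=d,W=W); print(m)
r=regions_of('wrist','screw')
for q in r[:2]:
    X=W[q['pixels']&(d>0)]; print(q['p'],q['pixel'],q['pixels'].sum()); h=X[X[:,2]>.127]; print(np.median(h,0),len(h),cv2.minAreaRect((h[:,:2]*1000).astype(np.float32)))
# rectify: top view, 0.25 mm/px at z=.132, and raw crop
c=np.array([.5025,.178])
g=np.arange(-40,40,.2)/1000
XX,YY=np.meshgrid(g,g[::-1])
def rect(z):
    P=np.stack([c[0]+XX,c[1]+YY,np.full_like(XX,z)],-1)-m['xyz']
    C=P@Rm(m); return cv2.remap(p,(C[...,0]/C[...,2]*m['fx']+m['cx']).astype(np.float32),(C[...,1]/C[...,2]*m['fy']+m['cy']).astype(np.float32),cv2.INTER_CUBIC)
save('w1.png',np.hstack([rect(.132),rect(.100)]))
```

```text
[0.56575299 0.14943016 0.30147141] [[-0.0003, -0.9128, 0.4085], [0.0004, 0.4085, 0.9128], [-1.0, 0.0004, 0.0002]]
{'fx': 331.6078117764419, 'fy': 331.6078117764419, 'cx': 282.15337371536054, 'cy': 214.1027000370741, 'xyz': array([0.50158342, 0.17781673, 0.44502577]), 'attitude': array([1.65061095e+02, 1.49760633e-03, 6.58647428e+01])}
0.94 [280.3, 126.9] 1082
[0.50297971 0.17905772 0.13252144] 631 ((503.22174072265625, 178.92596435546875), (30.17454719543457, 32.907588958740234), 70.76705169677734)
```

View pics/w1.png

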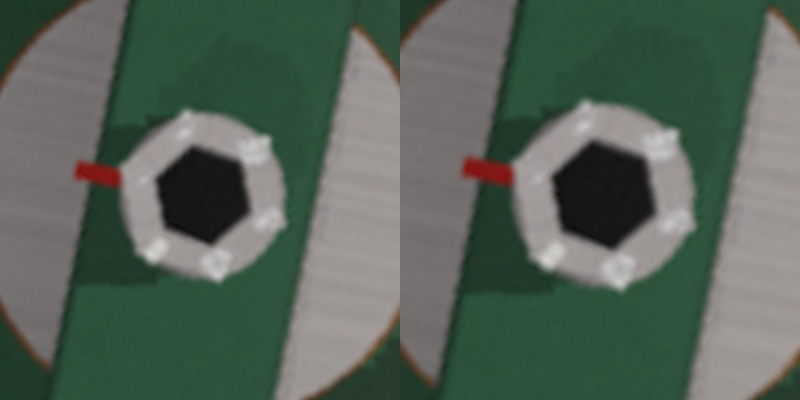

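The rectified view is centred on the screw. The socket hexagon has its centre at (203,193), giving (0.503, 0.179), with corners at about 39.4° mod 60. The red mark is at about 168°. A lever direction of 159.4° keeps the sweep clear and matches the present tool yaw.

Emit:
step_arm --pt "1 0.002 -0.18 -0.368 0" --pt "1 0.002 -0.18 -0.368 0" --pt "1 0.002 -0.18 -0.368 0" --pt "1 0.002 -0.18 -0.368 0" --pt "1 0.002 -0.18 -0.368 0" --pt "1 0.002 -0.18 -0.368 0" --pt "1 0.002 -0.18 -0.368 0" --pt "1 0.002 -0.18 -0.368 0" --pt "1 0.002 -0.18 -0.368 0"

```text
time_s: 3.92
tool_pos: [0.5813, -0.2566, 0.2993]
tool_rot: [19.4, 89.9, 85.6]
force: [-0.3, -0.2, 0.8]
grip_width: 0.0869
```

Run:
```python
from h import *
o=monitor.get_obs(); print(o['tool_pos'],rpy(o['tool_rot']).round(4).tolist())
m,p,d=cam('wrist'); W=cloud(m,d); np.savez('w2.npz',p=p,d=d,W=W)
T=rpy(o['tool_rot']); t=o['tool_pos']
for n in('key_grip','stand'):
    q=regions_of('wrist',n)[0]; k=cv2.erode(q['pixels'].astype(np.uint8),np.ones((3,3)))>0
    X=W[k&(d>0)]; print(n,q['p'],q['pixel'],len(X))
    if n=='stand':
        b=X[abs(X[:,2]-.014)<.004]; print(cv2.minAreaRect((b[:,:2]*1000).astype(np.float32)))
        t2=X[X[:,2]>.06]; print('tube top', np.percentile(t2,[1,50,99],axis=0).round(4).tolist())
        continue
    L=(X-t)@T
    for z in np.arange(.07,.18,.01):
        k=abs(X[:,2]-z)<.005
        if k.sum()>3: print('z%.3f n%d toolY %.4f..%.4f toolZ %.4f..%.4f mid %.4f'%(z,k.sum(),L[k,1].min(),L[k,1].max(),L[k,2].min(),L[k,2].max(),(L[k,2].min()+L[k,2].max())/2))
    h=X[(X[:,2]>.1)]; v=np.linalg.svd(h[:,:2]-h[:,:2].mean(0))[2][0]; print(h.mean(0),np.degrees(np.arctan(v[1]/v[0])),X[:,2].max())
save('w2.png',p)
```

```text
[ 0.58125357 -0.25660708  0.29931769] [[0.0002, -0.915, 0.4036], [0.002, 0.4036, 0.915], [-1.0, 0.0007, 0.0019]]
key_grip 0.96 [276.9, 163.6] 2197
z0.080 n53 toolY 0.0897..0.0961 toolZ -0.0131..0.0027 mid -0.0052
z0.090 n77 toolY 0.0843..0.0944 toolZ -0.0127..0.0026 mid -0.0050
z0.100 n81 toolY 0.0792..0.0881 toolZ -0.0115..0.0025 mid -0.0045
z0.110 n85 toolY 0.0734..0.0829 toolZ -0.0120..0.0025 mid -0.0048
z0.120 n95 toolY 0.0680..0.0780 toolZ -0.0118..0.0024 mid -0.0047
z0.130 n98 toolY 0.0628..0.0733 toolZ -0.0115..0.0032 mid -0.0042
z0.140 n132 toolY -0.0209..0.0663 toolZ -0.0119..0.0042 mid -0.0038
z0.150 n390 toolY -0.0219..0.0614 toolZ -0.0120..0.0042 mid -0.0039
z0.160 n458 toolY -0.0055..0.0567 toolZ -0.0120..0.0031 mid -0.0044
z0.170 n524 toolY 0.0112..0.0507 toolZ -0.0126..0.0045 mid -0.0041
[ 0.54896418 -0.24656037  0.15465321] -23.618675706151194 0.1787189791147949
stand 0.93 [276.6, 97.7] 5832
((499.2813415527344, -225.14358520507812), (79.27411651611328, 138.71636962890625), 66.31053924560547)
tube top [[0.4689, -0.2451, 0.0614], [0.4887, -0.2192, 0.0847], [0.5202, -0.2015, 0.0936]]
```

View pics/w2.png

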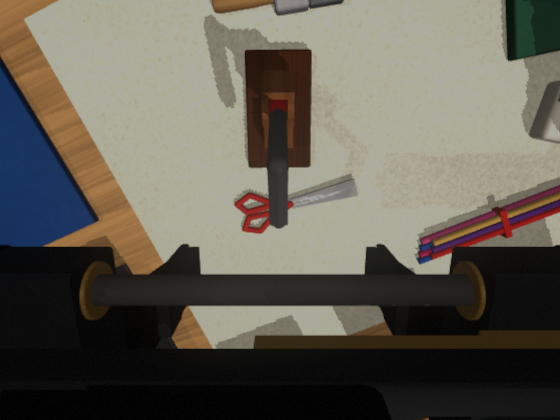

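The wrist view shows the key in line with the tool's y axis. The elbow is at about (278,110), the stand behind it, and the scissors below the short arm. The key axis at z = 0.133 is at tool y +0.0585, z −0.0043.

Emit:
step_arm --pt "1 0 0.0585 -0.0043 0" --pt "1 0.02 0.0585 -0.0043 0" --pt "1 0.06 0.0585 -0.0043 0" --pt "1 0.1 0.0585 -0.0043 0" --pt "1 0.14 0.0585 -0.0043 0" --pt "1 0.166 0.0585 -0.0043 0" --pt "1 0.166 0.0585 -0.0043 0"

```text
time_s: 4.95
tool_pos: [0.5241, -0.2376, 0.1318]
tool_rot: [91.1, 89.8, 157.2]
force: [-0.3, -0.1, 0.9]
grip_width: 0.0869
```

Emit:
step_arm --pt "-1 0 0 0 0" --pt "-1 0 0 0 0" --pt "-1 0 0 0 0" --pt "-1 0 0 0 0" --pt "-1 0 0 0 0" --pt "-1 0 0 0 0" --newtons 40

```text
time_s: 5.7
tool_pos: [0.5251, -0.2397, 0.1335]
tool_rot: [51.8, 90.0, 117.8]
force: [0.1, -0.0, 0.0]
grip_width: 0.0345
```

Emit:
step_arm --pt "-1 0 0 0 0" --pt "-1 0 0 0 0" --pt "-1 0 0 0 0" --pt "-1 0 0 0 0"

```text
time_s: 6.2
tool_pos: [0.5257, -0.2387, 0.1336]
tool_rot: [-7.5, 89.9, 58.6]
force: [2.0, 3.8, 0.3]
grip_width: 0.0165
```

Emit:
step_arm --pt "-1 -0.0136 -0.0063 0 0" --pt "-1 -0.0272 -0.0127 0 0" --pt "-1 -0.0408 -0.019 0 0" --pt "-1 -0.0544 -0.0254 0 0" --pt "-1 -0.068 -0.0317 0 0" --pt "-1 -0.082 -0.038 0 0" --pt "-1 -0.115 -0.038 0 0" --pt "-1 -0.13 -0.038 0 0" --pt "-1 -0.13 -0.038 0 0"

```text
time_s: 7.32
tool_pos: [0.5602, -0.2563, 0.265]
tool_rot: [-97.0, 89.8, -31.0]
force: [-0.9, -0.6, -3.5]
grip_width: 0.0163
```

Run:
```python
from h import *
o=monitor.get_obs(); print(o['tool_pos'],rpy(o['tool_rot']).round(3).tolist(),o['force'],o['wrist_torque'])
T=rpy(o['tool_rot']); t=o['tool_pos']
ims=[]
for n in('scene','top','wrist'):
    m,p,d=cam(n); W=cloud(m,d)
    r=regions_of(n,'key_grip')
    if r:
        q=r[0]; k=cv2.erode(q['pixels'].astype(np.uint8),np.ones((3,3)))>0
        L=(W[k&(d>0)]-t)@T; print(n,q['p'],q['pixel'],len(L),'\n',np.percentile(L,[1,25,50,75,99],axis=0).round(3).tolist())
    u,v=(int(x) for x in r[0]['pixel']) if r else (280,210)
    u=min(max(u,130),430);v=min(max(v,130),290); ims.append(p[v-130:v+130,u-130:u+130])
save('g1.png',np.hstack(ims))
```

```text
[ 0.56020401 -0.25632595  0.26500773] [[0.002, -0.913, 0.408], [-0.001, 0.408, 0.913], [-1.0, -0.003, -0.0]] [-0.86790372 -0.62412612 -3.48010891] [-0.00046913  0.00988772 -0.02263989]
scene 0.63 [212.3, 306.7] 279 
 [[-0.039, -0.081, -0.006], [-0.031, -0.067, -0.003], [-0.024, -0.053, 0.0], [-0.016, -0.039, 0.003], [-0.007, -0.025, 0.008]]
top 0.75 [417.6, 189.5] 194 
 [[0.017, 0.017, -0.005], [0.038, 0.027, -0.001], [0.057, 0.038, 0.003], [0.079, 0.051, 0.006], [0.1, 0.063, 0.009]]
wrist 0.64 [282.5, 233.6] 4798 
 [[-0.028, -0.008, -0.007], [-0.0, 0.008, -0.003], [0.021, 0.019, 0.001], [0.051, 0.036, 0.005], [0.1, 0.062, 0.009]]
```

View pics/g1.png

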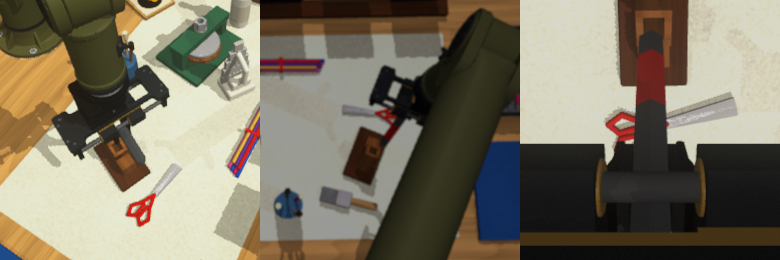

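Emit:
step_arm --pt "-1 0 0.05 0 0" --pt "-1 0 0.07 0 0" --pt "-1 0.04 0.07 0 0" --pt "-1 0.083 0.07 0 0" --pt "-1 0.083 0.07 0 0"

```text
time_s: 8.25
tool_pos: [0.493, -0.2255, 0.1772]
tool_rot: [99.1, 89.5, 165.1]
force: [-0.2, 0.7, -4.0]
grip_width: 0.0164
```

Emit:
step_arm --pt "-1 0.006 -0.01 0 0" --pt "-1 0.012 -0.017 0 0" --pt "-1 0.015 -0.024 0 0" --pt "-1 0.018 -0.031 0 0" --pt "-1 0.022 -0.037 0 0" --pt "-1 0.026 -0.043 0 0" --pt "-1 0.031 -0.049 0 0" --pt "-1 0.036 -0.054 0 0" --pt "-1 0.042 -0.0585 0 0" --pt "-1 0.048 -0.063 0 0" --pt "-1 0.048 -0.063 0 0" --newtons 12

```text
time_s: 9.62
tool_pos: [0.5536, -0.2524, 0.1319]
tool_rot: [147.9, 90.0, -146.1]
force: [-0.1, -0.1, -2.9]
grip_width: 0.0169
```

```bash
cat > ang.py <<'E'
from h import *
import sys
def key_angle(n='wrist'):
    o=monitor.get_obs(); T=rpy(o['tool_rot']); t=o['tool_pos']
    m,p,d=cam(n); W=cloud(m,d); q=regions_of(n,'key_grip')
    if not q: print('none'); return p
    q=q[0]; k=cv2.erode(q['pixels'].astype(np.uint8),np.ones((3,3)))>0
    L=(W[k&(d>0)]-t)@T; L=L[abs(L[:,2])<.012]
    f=L[(L[:,1]>.025)]
    # upper ridge: min tool x per y bin
    ys,xs=[],[]
    for y in np.arange(.025,.14,.004):
        b=f[abs(f[:,1]-y)<.002]
        if len(b)>5: ys.append(y); xs.append(np.percentile(b[:,0],10))
    c=np.polyfit(ys,xs,1); print(t.round(4),o['force'].round(1),'p',q['p'],'angle below level',np.degrees(np.arctan(c[0])),'ridge x at y=0',c[1],'y max',L[:,1].max(),'y min',L[:,1].min(),'z',np.median(f[:,2]),'yaw off',np.degrees(np.polyfit(f[:,1],f[:,2],1)[0]))
    return p
if __name__=='__main__': save(sys.argv[1],key_angle())
E
python3 ang.py a1.png
```

```text
[ 0.5536 -0.2524  0.1319] [-0.1 -0.1 -2.9] p 0.77 angle below level 18.568322825218925 ridge x at y=0 -0.00614266677382466 y max 0.1155217473554624 y min -0.0235559952314071 z 5.698796189023754e-05 yaw off -0.019311589017632518
```

Emit:
step_arm --pt "-1 0.006 -0.003 0 0" --pt "-1 0.012 -0.006 0 0" --pt "-1 0.018 -0.008 0 0" --pt "-1 0.024 -0.0105 0 0" --pt "-1 0.024 -0.0105 0 0"

```text
time_s: 10.35
tool_pos: [0.5631, -0.2566, 0.1079]
tool_rot: [122.8, 90.0, -171.3]
force: [-0.4, 0.1, -3.2]
grip_width: 0.0165
```

```bash
python3 ang.py a2.png
```

```text
[ 0.5631 -0.2566  0.1079] [-0.4  0.1 -3.2] p 0.88 angle below level 1.1077085307352674 ridge x at y=0 -0.005399553714234236 y max 0.11721478600868188 y min -0.029145653320682047 z 6.87694137710886e-05 yaw off -0.052196548380468416
```

Emit:
step_arm --pt "-1 0.002 0 0 0" --pt "-1 0.002 0 0 0"

```text
time_s: 10.7
tool_pos: [0.5633, -0.2567, 0.1068]
tool_rot: [-81.8, 90.0, -15.8]
force: [0.3, -0.4, -2.6]
grip_width: 0.017
```

Emit:
step_arm --pt "-1 0 0 0 0" --pt "-1 0 0 0 0" --pt "-1 -0.03 0 0 0" --pt "-1 -0.08 0 0 0" --pt "-1 -0.14 0 0 0" --pt "-1 -0.19 0 0 0" --pt "-1 -0.19 0 0 0" --newtons 50

```text
time_s: 11.58
tool_pos: [0.5647, -0.2581, 0.3014]
tool_rot: [-83.5, 89.5, -17.5]
force: [-0.5, 0.7, -4.7]
grip_width: 0.0164
```

Run:
```python
from ang import *
p=key_angle()
o=monitor.get_obs(); T=rpy(o['tool_rot']); t=o['tool_pos']; print(T.round(4).tolist())
m,s,d=cam('scene'); W=cloud(m,d); q=regions_of('scene','key_grip')
if q:
    q=q[0]; L=(W[q['pixels']&(d>0)]-t)@T; print(q['p'],q['pixel'],np.percentile(L,[1,50,99],axis=0).round(4).tolist())
    L=L[abs(L[:,2])<.013]
    for x in np.arange(-.015,.08,.006):
        b=L[abs(L[:,0]-x)<.003]
        if len(b)>2: print('x%.3f n%d y %.4f..%.4f z %.4f..%.4f'%(x,len(b),b[:,1].min(),b[:,1].max(),b[:,2].min(),b[:,2].max()))
    u,v=(int(x) for x in q['pixel'])
else: u,v=280,210
s=s[max(v-100,0):v+100,max(u-100,0):u+100]
save('l1.png',np.hstack([cv2.resize(s,(400,400)),cv2.resize(p,(400,400))]))
```

```text
[ 0.5647 -0.2581  0.3014] [-0.5  0.7 -4.7] p 0.75 angle below level 1.0393216884987795 ridge x at y=0 -0.00540423397630323 y max 0.11702804414348439 y min -0.0285514506435201 z -0.0003321197822023533 yaw off 0.006004209725891245
[[-0.0006, -0.9134, 0.407], [0.0007, 0.407, 0.9134], [-1.0, 0.0008, 0.0004]]
0.6 [210.8, 216.0] [[-0.0232, 0.0979, 0.0925], [0.2068, 0.2534, 0.1615], [0.2997, 0.3976, 0.2184]]
```

View pics/l1.png

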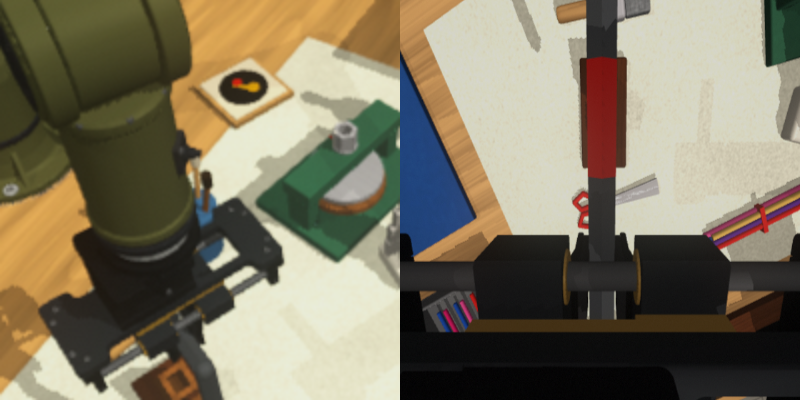

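Emit:
step_arm --pt "-1 0 0.034 0.046 -1" --pt "-1 0 0.068 0.093 -2" --pt "-1 0 0.102 0.139 -3.4" --pt "-1 0 0.137 0.186 -3.4" --pt "-1 0 0.171 0.232 -3.4" --pt "-1 0 0.205 0.279 -3.4" --pt "-1 0 0.239 0.325 -3.4" --pt "-1 0 0.2732 0.3718 -3.4" --pt "-1 0 0.2732 0.3718 -3.4" --pt "-1 0 0.2732 0.3718 -3.4"

```text
time_s: 13.02
tool_pos: [0.4641, 0.1935, 0.2948]
tool_rot: [155.7, 89.8, -134.9]
force: [0.8, -0.5, -4.2]
grip_width: 0.0164
```

```bash
cat > fit.py <<'E'
from h import *
def look(n):
    o=monitor.get_obs(); T=rpy(o['tool_rot']); t=o['tool_pos']
    m,p,d=cam(n); W=cloud(m,d); L=(W-t)@T; L[d<=0]=9
    print(n,t.round(4),'yaw y',np.degrees(np.arctan2(T[1,1],T[0,1])).round(2),o['force'].round(1))
    k=(abs(L[...,2])<.016)&(L[...,1]<-.012)&(L[...,1]>-.09)&(L[...,0]>-.02)&(L[...,0]<.085)
    S=L[k]; print(' short side pts',len(S))
    for x in np.arange(-.012,.08,.008):
        b=S[abs(S[:,0]-x)<.004]
        if len(b)>3: print('  x%.3f n%d y %.4f..%.4f z %.4f..%.4f'%(x,len(b),b[:,1].min(),b[:,1].max(),b[:,2].min(),b[:,2].max()))
    if len(S): print('  xmax',np.sort(S[:,0])[-5:].round(4))
    k2=(abs(L[...,2])<.014)&(L[...,1]>.03)&(L[...,1]<.16)&(abs(L[...,0])<.03); S=L[k2]
    if len(S)>20: print('  long arm n',len(S),'ymax',np.sort(S[:,1])[-5:].round(4),'z med',np.median(S[:,2]))
    return m,p,d,W,L
if __name__=='__main__':
    a=look('scene'); b=look('top')
    m,p=a[:2]; o=monitor.get_obs(); C=(o['tool_pos']-m['xyz'])@Rm(m); u=int(C[0]/C[2]*m['fx']+m['cx']);v=int(C[1]/C[2]*m['fy']+m['cy']); print(u,v)
    save('f1.png',cv2.resize(p[max(v-70,0):v+110,max(u-100,0):u+100],(800,720)[:2] if 0 else (600,540),interpolation=cv2.INTER_CUBIC))
E
python3 fit.py
```

```text
scene [0.4641 0.1935 0.2948] yaw y 159.42 [ 0.8 -0.5 -4.2]
 short side pts 263
  x-0.004 n54 y -0.0485..-0.0121 z -0.0155..0.0148
  x0.004 n49 y -0.0517..-0.0121 z -0.0148..0.0083
  x0.012 n30 y -0.0509..-0.0124 z -0.0152..0.0077
  x0.020 n22 y -0.0514..-0.0383 z -0.0095..0.0084
  x0.028 n18 y -0.0514..-0.0386 z -0.0084..0.0084
  x0.036 n20 y -0.0527..-0.0385 z -0.0093..0.0075
  x0.044 n20 y -0.0519..-0.0369 z -0.0100..0.0090
  x0.052 n16 y -0.0509..-0.0389 z -0.0093..0.0096
  x0.060 n16 y -0.0524..-0.0373 z -0.0085..0.0031
  x0.068 n14 y -0.0508..-0.0384 z -0.0097..0.0029
  xmax [0.0683 0.0687 0.0689 0.075  0.0756]
top [0.4646 0.1928 0.2952] yaw y 159.31 [ 0.5 -0.3 -3.9]
 short side pts 0
271 125
```

View pics/f1.png

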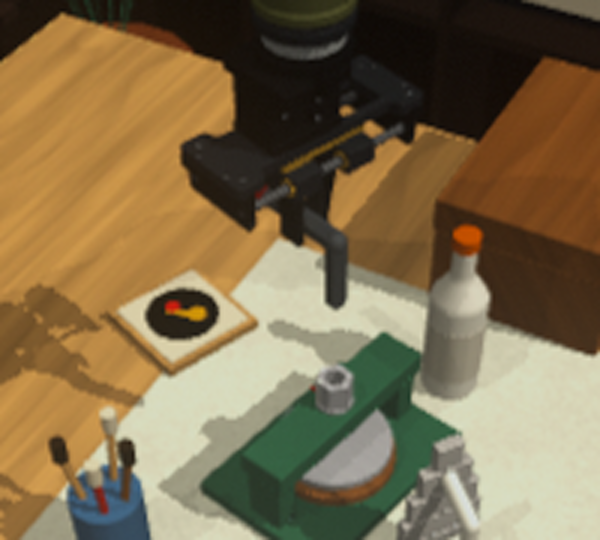

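The scene view shows the flipped key level in the gripper. The short arm hangs vertically over the screw head (crop 335,390), and its axis is 42 mm from the TCP, which is on target to 1 mm.

Emit:
step_arm --pt "-1 0.03 0.001 0 0" --pt "-1 0.06 0.001 0 0" --pt "-1 0.08 0.001 0 0" --pt "-1 0.084 0.001 0 0" --pt "-1 0.084 0.001 0 0"

```text
time_s: 13.75
tool_pos: [0.4643, 0.1939, 0.213]
tool_rot: [-43.1, 90.0, 26.2]
force: [0.2, 0.1, -3.9]
grip_width: 0.0163
```

```bash
sed -i "s/f1.png/f2.png/; s/v-70,0):v+110,max(u-100,0):u+100\],(800,720)\[:2\] if 0 else (600,540)/v-20,0):v+80,max(u-20,0):u+80],(600,600)/" fit.py; python3 fit.py
```

```text
scene [0.4643 0.1939 0.213 ] yaw y 159.3 [ 0.2  0.1 -3.9]
 short side pts 263
  x-0.004 n42 y -0.0502..-0.0121 z -0.0124..0.0151
  x0.004 n53 y -0.0504..-0.0120 z -0.0128..0.0154
  x0.012 n22 y -0.0518..-0.0123 z -0.0139..0.0151
  x0.020 n14 y -0.0509..-0.0367 z -0.0083..0.0058
  x0.028 n15 y -0.0513..-0.0384 z -0.0093..0.0060
  x0.036 n16 y -0.0502..-0.0395 z -0.0085..0.0063
  x0.044 n16 y -0.0529..-0.0399 z -0.0084..0.0052
  x0.052 n15 y -0.0522..-0.0394 z -0.0080..0.0056
  x0.060 n15 y -0.0523..-0.0395 z -0.0099..0.0058
  x0.068 n9 y -0.0491..-0.0399 z -0.0083..0.0060
  xmax [0.0848 0.0848 0.0849 0.0849 0.085 ]
top [0.4645 0.1943 0.2135] yaw y 159.33 [ 0.3 -0.  -4.2]
 short side pts 0
271 150
```

View pics/f2.png

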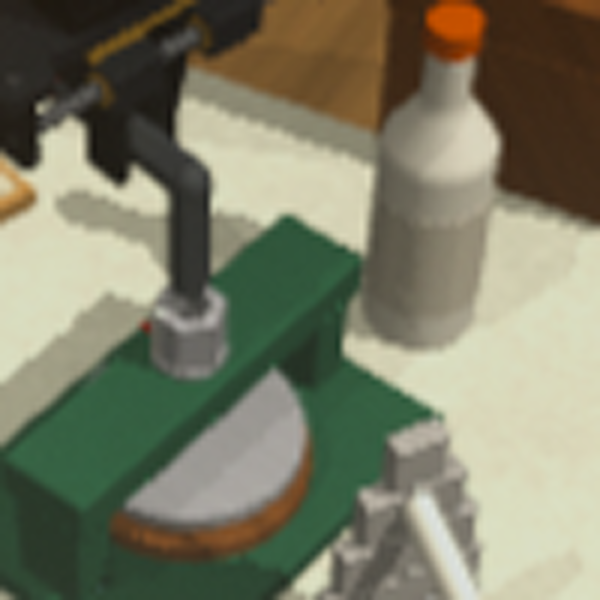

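The tip stands right over the socket mouth (crop 190,305), so I lower it.

Emit:
step_arm --pt "-1 0.004 0 0 0" --pt "-1 0.007 0 0 0" --pt "-1 0.01 0 0 0" --pt "-1 0.013 0 0 0" --pt "-1 0.016 0 0 0" --pt "-1 0.016 0 0 0"

```text
time_s: 14.6
tool_pos: [0.4639, 0.1942, 0.1962]
tool_rot: [-144.3, 90.0, -74.9]
force: [0.9, -0.1, -3.5]
grip_width: 0.0163
```

Emit:
step_arm --pt "-1 0.003 0 0 0" --pt "-1 0.006 0 0 0" --pt "-1 0.009 0 0 0" --pt "-1 0.012 0 0 0" --pt "-1 0.012 0 0 0"

```text
time_s: 15.22
tool_pos: [0.464, 0.1943, 0.1842]
tool_rot: [-121.7, 90.0, -52.3]
force: [1.7, -1.9, -5.5]
grip_width: 0.0164
```

Emit:
step_arm --pt "-1 0.002 0 0 0" --pt "-1 0.004 0 0 0" --pt "-1 0.006 0 0 0" --pt "-1 0.006 0 0 0"

```text
time_s: 15.72
tool_pos: [0.4641, 0.1944, 0.1784]
tool_rot: [-84.1, 90.0, -14.8]
force: [2.0, -2.1, -3.2]
grip_width: 0.0162
```

Emit:
step_arm --pt "-1 0.001 0 0 0" --pt "-1 0.002 0 0 0" --pt "-1 0.003 0 0 0" --pt "-1 0.003 0 0 0"

```text
time_s: 16.23
tool_pos: [0.4638, 0.1948, 0.1769]
tool_rot: [-0.4, 90.0, 69.0]
force: [-1.9, -2.5, 6.1]
grip_width: 0.0166
```

Floor contact, with the elbow at about z = 0.174 as specified. I release and check.

Emit:
step_arm --pt "-0.1 -0.001 0 0 0" --pt "-0.1 -0.001 0 0 0" --pt "-0.1 -0.001 0 0 0" --pt "-0.1 -0.001 0 0 0" --pt "-0.1 -0.001 0 0 0" --pt "-0.1 -0.001 0 0 0"

```text
time_s: 16.98
tool_pos: [0.4638, 0.1946, 0.1765]
tool_rot: [20.7, 90.0, 90.0]
force: [0.0, 0.5, 0.2]
grip_width: 0.0395
```

```bash
python3 ang.py a3.png; sed -i s/f2.png/f3.png/ fit.py; python3 fit.py | grep -v '  x0'
python3 - <<'E'
from h import *
o=monitor.get_obs(); print(o)
E
```

```text
[0.4638 0.1946 0.1765] [0.  0.5 0.2] p 0.67 angle below level 5.175250091192594 ridge x at y=0 -0.0041360884130403515 y max 0.12048954300528275 y min -0.028311911904879358 z -0.0003660782273682392 yaw off -0.04050303521141602
scene [0.4638 0.1946 0.1766] yaw y 159.38 [-0.5  0.7  0.5]
 short side pts 341
  x-0.004 n39 y -0.0464..-0.0136 z -0.0074..0.0080
  xmax [0.0824 0.0825 0.0832 0.0833 0.0839]
top [0.4638 0.1945 0.1765] yaw y 159.39 [-0.4 -0.7  0. ]
 short side pts 10
  xmax [0.0804 0.0814 0.0833 0.0841 0.0843]
271 160
{'time_s': 17.175, 'qpos': array([-38.67522817,   2.82985413,  13.31682135, 109.05531173,
        -0.70407727,  68.19084551,  44.27367778]), 'joint_velocities': array([ 0.00324864, -0.03000633,  0.05920741,  0.00163076, -0.11416856,
       -0.03269091, -0.12304901]), 'effort': array([-2.72320744e-03, -3.13225186e+01,  3.87487812e-01, -2.95822746e+01,
       -1.53344055e-02,  8.06017220e-02,  2.29440138e-05]), 'tool_pos': array([0.4638163 , 0.19455355, 0.17654791]), 'tool_rot': array([11.52080007, 89.9974323 , 80.90697547]), 'force': array([ 0.3948649 ,  0.43338803, -0.31735551]), 'wrist_torque': array([ 0.01408279,  0.01351469, -0.06657834]), 'grip_width': 0.039205200570883995}
```

View pics/f3.png

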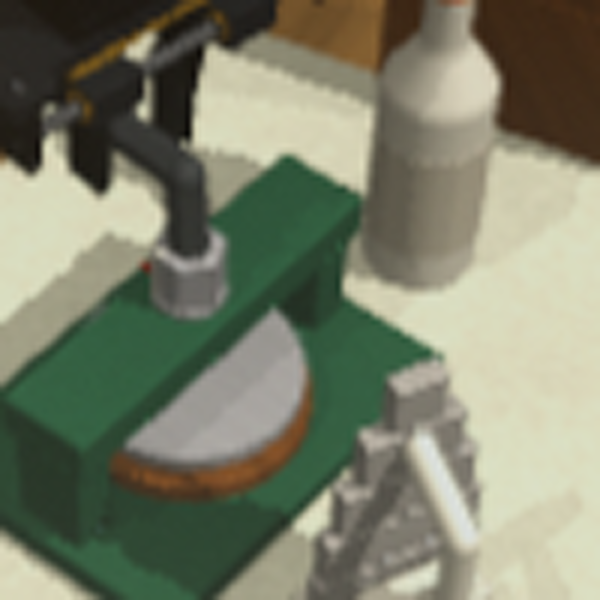

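The key is seated. It sits deep in the head and has drooped to about 4–5°, as specified. Next I straddle the outer half loosely and turn it clockwise.

Emit:
step_arm --pt "-0.1 0 0.02 0 0" --pt "-0.1 0 0.045 0 0" --pt "-0.1 0.005 0.073 0 0" --pt "-0.3 0.009 0.073 0 0" --pt "-0.3 0.009 0.073 0 0" --pt "-0.3 0.009 0.073 0 0"

```text
time_s: 17.92
tool_pos: [0.3961, 0.22, 0.1678]
tool_rot: [-55.8, 90.0, 13.5]
force: [0.3, 0.5, 0.4]
grip_width: 0.0306
```

Emit:
step_arm --pt "-0.3 0 0 0.006 3" --pt "-0.3 0 -0.001 0.012 6" --pt "-0.3 0 -0.001 0.018 9" --pt "-0.3 0 -0.003 0.024 12" --pt "-0.3 0 -0.004 0.03 15" --pt "-0.3 0 -0.006 0.036 18" --pt "-0.3 0 -0.008 0.041 21" --pt "-0.3 0 -0.01 0.047 24" --pt "-0.3 0 -0.01 0.047 24"

```text
time_s: 19.05
tool_pos: [0.4207, 0.2585, 0.1673]
tool_rot: [-177.9, 89.7, -132.7]
force: [-4.6, -5.2, 4.6]
grip_width: 0.0302
```

Emit:
step_arm --pt "-0.3 0 0 0.006 3" --pt "-0.3 0 -0.001 0.012 6" --pt "-0.3 0 -0.001 0.018 9" --pt "-0.3 0 -0.003 0.024 12" --pt "-0.3 0 -0.004 0.03 15" --pt "-0.3 0 -0.006 0.036 18" --pt "-0.3 0 -0.008 0.041 21" --pt "-0.3 0 -0.008 0.041 21"

```text
time_s: 20.05
tool_pos: [0.4546, 0.2827, 0.1672]
tool_rot: [-170.1, 89.7, -145.8]
force: [-5.3, -4.1, 4.3]
grip_width: 0.0307
```

Run:
```python
from ang import *
o=monitor.get_obs();T=rpy(o['tool_rot']);t=o['tool_pos']
print('tool yaw',np.degrees(np.arctan2(T[1,1],T[0,1])),'pos ang',np.degrees(np.arctan2(t[1]-.179,t[0]-.503)),np.hypot(t[1]-.179,t[0]-.503),o['force'],o['wrist_torque'])
save('a4.png',key_angle())
```

```text
tool yaw 114.30059442703094 pos ang 115.0009886396121 0.11444539752135206 [-5.34052708 -4.06980319  4.28869851] [-0.80796875  1.37434465  0.07486584]
[0.4546 0.2827 0.1672] [-5.3 -4.1  4.3] p 0.65 angle below level 4.612401948507625 ridge x at y=0 -0.0066218468353703396 y max 0.05006999275604511 y min -0.026647411767659574 z -0.006376680578804654 yaw off -2.1521396779967787
```

Emit:
step_arm --pt "-0.3 0 0 0.004 2" --pt "-0.3 0 0 0.008 4" --pt "-0.3 0 -0.001 0.012 6" --pt "-0.3 0 -0.001 0.016 8" --pt "-0.3 0 -0.001 0.016 8"

```text
time_s: 20.78
tool_pos: [0.4694, 0.2884, 0.1672]
tool_rot: [-164.1, 89.6, -147.8]
force: [-6.6, -2.9, 4.4]
grip_width: 0.0306
```

Emit:
step_arm --pt "-0.3 0 0 0.003 1.5" --pt "-0.3 0 0 0.006 3" --pt "-0.3 0 0 0.009 4.5" --pt "-0.3 0 0 0.009 4.5"

```text
time_s: 21.28
tool_pos: [0.478, 0.2907, 0.1671]
tool_rot: [-158.3, 89.6, -146.5]
force: [-6.0, -3.5, 4.5]
grip_width: 0.0303
```

Emit:
step_arm --pt "-0.3 0 0 0.003 1.5" --pt "-0.3 0 0 0.006 3" --pt "-0.3 0 0 0.009 4.5" --pt "-0.3 0 0 0.009 4.5"

```text
time_s: 21.78
tool_pos: [0.4868, 0.2924, 0.1671]
tool_rot: [-152.4, 89.6, -145.1]
force: [-5.5, -4.4, 4.4]
grip_width: 0.0306
```

Run:
```python
from ang import *
o=monitor.get_obs();T=rpy(o['tool_rot']);t=o['tool_pos']
print('tool yaw',np.degrees(np.arctan2(T[1,1],T[0,1])),'pos ang',np.degrees(np.arctan2(t[1]-.179,t[0]-.503)),o['force'])
w=key_angle()
m,s,d=cam('scene'); W=cloud(m,d)
D0=np.load('scene.npz'); 
for nm,WW,pp,dd in(('now',W,s,d),('t0',D0['W'],D0['p'],D0['d']),('top0',)+tuple(np.load('top.npz')[k] for k in('W','p','d'))):
    hsv=cv2.cvtColor(np.ascontiguousarray(pp),cv2.COLOR_RGB2HSV); k=(hsv[...,0]>5)&(hsv[...,0]<18)&(hsv[...,1]>180)&(WW[...,2]>.17)&(WW[...,2]<.21)&(WW[...,1]>.28)&(WW[...,1]<.4)&(dd>0)
    print(nm,k.sum(),WW[k].mean(0) if k.any() else '', (WW[k].min(0),WW[k].max(0)) if k.any() else '')
C=(np.array([.503,.22,.13])-m['xyz'])@Rm(m); u=int(C[0]/C[2]*m['fx']+m['cx']);v=int(C[1]/C[2]*m['fy']+m['cy'])
save('p1.png',np.hstack([cv2.resize(s[v-60:v+60,u-55:u+65],(480,480),interpolation=cv2.INTER_CUBIC),cv2.resize(w,(320,480))]))
```

```text
tool yaw 97.31003913577236 pos ang 98.12509482849961 [-5.47189505 -4.38402978  4.42641635]
[0.4868 0.2924 0.1671] [-5.5 -4.4  4.4] p 0.68 angle below level 4.9227635124228035 ridge x at y=0 -0.006809739839350197 y max 0.04994786306842728 y min -0.02677566668955929 z -0.006291678020476926 yaw off -2.7321368755151885
now 14 [0.5677003  0.34027435 0.19267156] (array([0.56516642, 0.33275465, 0.18404812]), array([0.56951637, 0.3515665 , 0.19997396]))
t0 78 [0.55747831 0.33968847 0.19498225] (array([0.54336082, 0.32751007, 0.18429751]), array([0.5706233 , 0.35907305, 0.20073255]))
top0 99 [0.55358628 0.3424154  0.19795857] (array([0.54227813, 0.32986236, 0.19087763]), array([0.565937  , 0.35581906, 0.20223353]))
```

View pics/p1.png

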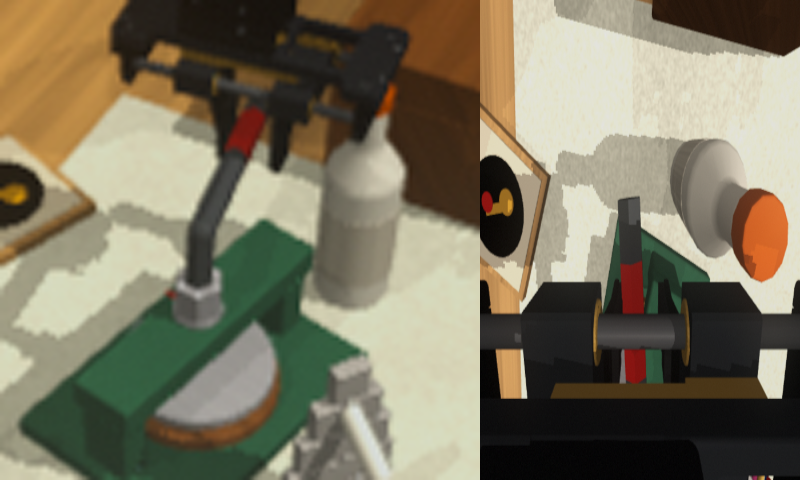

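The scene and wrist views show the key seated and the lever following at about 100–101°. The glue bottle is well clear of the leading finger. I continue.

Emit:
step_arm --pt "-0.3 0 0 0.002 1" --pt "-0.3 0 0 0.004 2" --pt "-0.3 0 0 0.006 3" --pt "-0.3 0 0 0.006 3"

```text
time_s: 22.42
tool_pos: [0.4926, 0.2932, 0.167]
tool_rot: [-149.9, 89.6, -145.6]
force: [-7.0, -3.7, 4.2]
grip_width: 0.0304
```

Emit:
step_arm --pt "-0.3 0 0 0.002 1" --pt "-0.3 0 0 0.004 2" --pt "-0.3 0 0 0.006 3" --pt "-0.3 0 0 0.006 3"

```text
time_s: 22.92
tool_pos: [0.4985, 0.2936, 0.1669]
tool_rot: [-147.4, 89.6, -146.1]
force: [-6.6, -4.0, 3.9]
grip_width: 0.0305
```

Emit:
step_arm --pt "-0.3 0 0 0.002 1" --pt "-0.3 0 0 0.004 2" --pt "-0.3 0 0 0.006 3" --pt "-0.3 0 0 0.006 3"

```text
time_s: 23.42
tool_pos: [0.5044, 0.2938, 0.1669]
tool_rot: [-145.7, 89.6, -147.3]
force: [-6.6, -3.6, 3.9]
grip_width: 0.0307
```

Emit:
step_arm --pt "-0.3 0 0 0.002 1" --pt "-0.3 0 0 0.004 2" --pt "-0.3 0 0 0.006 3" --pt "-0.3 0 0 0.006 3"

```text
time_s: 23.92
tool_pos: [0.5103, 0.2939, 0.1668]
tool_rot: [-145.7, 89.6, -150.4]
force: [-7.2, -2.6, 3.2]
grip_width: 0.0306
```

Emit:
step_arm --pt "-0.3 0 0 0.002 1" --pt "-0.3 0 0 0.004 2" --pt "-0.3 0 0 0.004 2"

```text
time_s: 24.3
tool_pos: [0.5141, 0.2936, 0.1668]
tool_rot: [-144.7, 89.6, -151.3]
force: [-6.4, -3.5, 3.5]
grip_width: 0.0303
```

The hex play allows about ±8° of lost motion before the screw turns (17 mm key in an 18.2 mm socket), so the stop may still be a few degrees off.

Emit:
step_arm --pt "-0.3 0 0 0.002 1" --pt "-0.3 0 0 0.004 2" --pt "-0.3 0 0 0.006 3" --pt "-0.3 0 0 0.006 3"

```text
time_s: 24.8
tool_pos: [0.5198, 0.2929, 0.1666]
tool_rot: [-142.9, 89.5, -152.6]
force: [-7.0, -2.9, 2.9]
grip_width: 0.0307
```

Run:
```python
from ang import *
o=monitor.get_obs();T=rpy(o['tool_rot']);t=o['tool_pos']
print('tool yaw',np.degrees(np.arctan2(T[1,1],T[0,1])),'pos ang',np.degrees(np.arctan2(t[1]-.179,t[0]-.503)),o['force'])
w=key_angle()
c=np.array([.503,.179])
ims=[]
for n in('scene','top'):
    m,s,d=cam(n)
    C=(np.array([.503,.179,.13])-m['xyz'])@Rm(m); u=int(C[0]/C[2]*m['fx']+m['cx']);v=int(C[1]/C[2]*m['fy']+m['cy'])
    ims.append(cv2.resize(s[v-35:v+35,u-35:u+35],(390,390),interpolation=cv2.INTER_CUBIC))
save('p2.png',np.hstack(ims))
```

```text
tool yaw 80.34587972297305 pos ang 81.59673179208033 [-6.96090922 -2.90924983  2.90399176]
[0.5198 0.2929 0.1666] [-7.  -2.9  2.9] p 0.73 angle below level 4.766234883228125 ridge x at y=0 -0.007257006143751826 y max 0.04912163614023478 y min -0.026709309505489994 z -0.006513294236839327 yaw off -2.2446484487840523
```

View pics/p2.png

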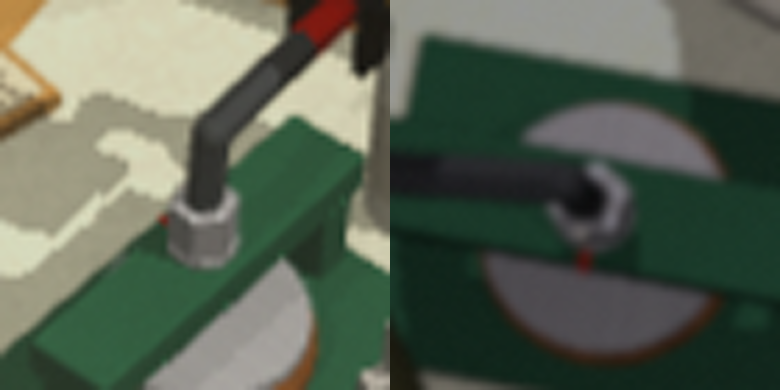

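The key is still deep in the head and the head has turned. The lever is at about 83–85°, and the stop should be close.

Emit:
step_arm --pt "-0.3 0 0 0.002 1" --pt "-0.3 0 0 0.004 2" --pt "-0.3 0 0 0.004 2"

```text
time_s: 25.38
tool_pos: [0.5233, 0.2923, 0.1666]
tool_rot: [-143.1, 89.5, -154.7]
force: [-8.4, -3.7, 2.7]
grip_width: 0.0306
```

Emit:
step_arm --pt "-0.3 0 0 0.002 1" --pt "-0.3 0 0 0.004 2" --pt "-0.3 0 0 0.004 2"

```text
time_s: 25.75
tool_pos: [0.5268, 0.2917, 0.1665]
tool_rot: [-143.7, 89.4, -157.3]
force: [-9.8, -2.9, 3.6]
grip_width: 0.0306
```

Emit:
step_arm --pt "-0.3 0 0 0.002 1" --pt "-0.3 0 0 0.004 2" --pt "-0.3 0 0 0.004 2"

```text
time_s: 26.12
tool_pos: [0.5302, 0.2909, 0.1665]
tool_rot: [-143.4, 89.4, -159.0]
force: [-10.5, -2.7, 4.8]
grip_width: 0.0306
```

```bash
cat > lev.py <<'E'
from ang import *
o=monitor.get_obs();T=rpy(o['tool_rot']);t=o['tool_pos']
ya=np.degrees(np.arctan2(T[1,1],T[0,1]))
print('tool yaw',ya,'pos ang',np.degrees(np.arctan2(t[1]-.179,t[0]-.503)),o['force'],o['wrist_torque'])
key_angle()
for n in('scene','top'):
    m,s,d=cam(n); W=cloud(m,d); q=regions_of(n,'key_grip')
    if q:
        X=W[cv2.erode(q[0]['pixels'].astype(np.uint8),np.ones((3,3))).astype(bool)&(d>0)]; f=X[(X[:,2]>.14)&(np.hypot(X[:,0]-.503,X[:,1]-.179)<.17)]
        r=np.hypot(f[:,0]-.503,f[:,1]-.179); g=f[r>.03]
        if len(g)>5: print(n,q[0]['p'],len(g),'lever ang',np.degrees(np.median(np.arctan2(g[:,1]-.179,g[:,0]-.503))),'rmax',r.max(),'elbow top z',f[r<.02][:,2].max() if (r<.02).any() else '')
    q=regions_of(n,'screw')
    if q:
        X=W[q[0]['pixels']&(d>0)]; h=X[(X[:,2]>.108)&(X[:,2]<.136)]
        if len(h)>5: print(n,'screw',q[0]['p'],cv2.minAreaRect((h[:,:2]*1000).astype(np.float32)))
E
python3 lev.py
```

```text
tool yaw 74.39096657605175 pos ang 76.31958132346409 [-10.48592731  -2.7112212    4.82677707] [-0.79047443  2.3595216   0.14123997]
[0.5302 0.2909 0.1665] [-10.5  -2.7   4.8] p 0.66 angle below level 3.6019844391607667 ridge x at y=0 -0.006565243535869248 y max 0.04921748883570633 y min -0.026279559423352035 z -0.006923840991373711 yaw off -5.79104621633003
scene screw 0.7 ((502.79254150390625, 174.5457763671875), (7.190862655639648, 17.73185157775879), 79.2213363647461)
top 0.63 174 lever ang 80.26517825270643 rmax 0.09441881577128368 elbow top z 0.18361631834928738
```

Emit:
step_arm --pt "-0.3 0 0 0.002 0" --pt "-0.3 0 0 0.004 0" --pt "-0.3 0 0 0.004 0" --pt "-0.3 0 0 0.004 0"

```text
time_s: 27.02
tool_pos: [0.5337, 0.2903, 0.1665]
tool_rot: [-147.4, 89.4, -163.0]
force: [-11.0, -2.6, 4.1]
grip_width: 0.0307
```

```bash
python3 lev.py
```

```text
tool yaw 74.42552352850659 pos ang 74.57956322652615 [-10.99787565  -2.56363485   4.08976757] [-0.58822522  2.53049657  0.10001468]
[0.5337 0.2903 0.1665] [-11.   -2.6   4.1] p 0.61 angle below level 3.272795159384827 ridge x at y=0 -0.006435223331033852 y max 0.04898249251095816 y min -0.026533243016115066 z -0.0072727168252392435 yaw off -9.632312663259803
scene 0.68 104 lever ang 73.5230879243628 rmax 0.11779412906497679 elbow top z 0.18384566234484145
scene screw 0.57 ((508.3395690917969, 173.43402099609375), (34.20243453979492, 20.84851837158203), 31.731426239013672)
top 0.58 154 lever ang 78.27095389362147 rmax 0.09280964965783876 elbow top z 0.1829775038646455
```

```bash
cat > lev2.py <<'E'
from ang import *
o=monitor.get_obs();T=rpy(o['tool_rot']);t=o['tool_pos']
print(t.round(4),'yaw',np.degrees(np.arctan2(T[1,1],T[0,1])).round(2),'posang',np.degrees(np.arctan2(t[1]-.179,t[0]-.503)).round(2),o['force'].round(1))
for n in('wrist','top'):
    m,s,d=cam(n); W=cloud(m,d); q=regions_of(n,'key_grip')
    if not q: continue
    k=q[0]['pixels']&(d>0)&(W[...,2]>.145)&(W[...,2]<.195); X=W[k]; r=np.hypot(X[:,0]-.503,X[:,1]-.179); X=X[r<.175]; r=r[r<.175]
    # bins along radius: mid of lateral extent
    a0=np.radians(82); e=np.array([np.cos(a0),np.sin(a0)]); l=np.array([-np.sin(a0),np.cos(a0)])
    P=X[:,:2]-[.503,.179]; s_,v_=P@e,P@l; S=[];V=[]
    for b in np.arange(-.02,.175,.006):
        i=abs(s_-b)<.003
        if i.sum()>6:
            w=np.ptp(np.percentile(v_[i],[3,97])); S.append(b);V.append(np.mean(np.percentile(v_[i],[3,97]))); print('   s%.3f w%.1f v%.1f z%.1f'%(b,w*1e3,V[-1]*1e3,np.percentile(X[i,2],90)*1e3))
    c=np.polyfit(S,V,1); print(n,q[0]['p'],'dir',82+np.degrees(np.arctan(c[0])),'offset at screw mm',c[1]*1e3)
E
python3 lev2.py
```

```text
[0.5337 0.2904 0.1665] yaw 74.43 posang 74.59 [-10.3  -2.7   4.7]
   s0.088 w15.7 v-7.1 z174.0
   s0.094 w15.7 v-7.0 z175.6
   s0.100 w15.9 v-7.4 z175.0
   s0.106 w13.2 v-6.6 z175.1
   s0.118 w15.9 v-9.5 z171.7
   s0.124 w15.6 v-9.5 z173.0
   s0.130 w15.9 v-9.5 z172.5
   s0.136 w16.1 v-9.9 z171.9
   s0.142 w16.1 v-10.5 z171.3
   s0.148 w16.2 v-11.0 z170.8
   s0.154 w15.3 v-10.9 z170.2
   s0.160 w11.3 v-9.3 z169.8
   s0.166 w9.5 v-8.7 z169.4
wrist 0.89 dir 79.47093733527112 offset at screw mm -3.3479580909332434
```

Emit:
step_arm --pt "-0.3 0 0 0.002 0" --pt "-0.3 0 0 0.004 0" --pt "-0.3 0 0 0.006 0" --pt "-0.3 0 0 0.006 0" --pt "-0.3 0 0 0.006 0"

```text
time_s: 28.25
tool_pos: [0.5394, 0.2893, 0.1666]
tool_rot: [-151.6, 89.4, -167.2]
force: [-11.3, -0.7, 5.4]
grip_width: 0.0307
```

```bash
python3 lev2.py | grep -v '  s'
```

```text
[0.5394 0.2893 0.1666] yaw 74.44 posang 71.74 [-11.3  -0.7   5.4]
wrist 0.8 dir 78.27323977207405 offset at screw mm -6.221873907308119
top 0.61 dir 74.56809574774273 offset at screw mm 0.8448472888200774
```

Emit:
step_arm --pt "-0.1 0 0 -0.004 0" --pt "0 0 0 -0.01 0" --pt "0 0 0 -0.01 0" --pt "0 -0.02 0 -0.01 0" --pt "0 -0.06 0 -0.01 0" --pt "0 -0.12 0 -0.01 0" --pt "0 -0.14 -0.06 -0.01 0" --pt "0 -0.14 -0.12 -0.01 0" --pt "0 -0.14 -0.175 -0.01 0" --pt "0 -0.14 -0.175 -0.01 0" --pt "0 -0.14 -0.175 -0.01 0"

```text
time_s: 29.82
tool_pos: [0.4872, 0.124, 0.308]
tool_rot: [62.9, 89.9, 47.2]
force: [-0.8, 0.8, 0.2]
grip_width: 0.0433
```

```bash
cat > mk.py <<'E'
from h import *
import sys
def run(out):
    o=monitor.get_obs(); print(o['tool_pos'].round(4))
    m,p,d=cam('wrist'); W=cloud(m,d)
    q=regions_of('wrist','key_grip'); q2=regions_of('wrist','screw')
    c=np.array([.503,.179])
    if q:
        k=q[0]['pixels']&(d>0)&(W[...,2]>.14)&(W[...,2]<.2); X=W[k]; P=X[:,:2]-c; 
        v=np.linalg.svd(P-P.mean(0))[2][0]; v*=np.sign(v@P.mean(0)); a=np.degrees(np.arctan2(v[1],v[0])); nrm=np.array([-v[1],v[0]])
        s=P@v; print('lever dir',a,'offset',np.mean(np.percentile(P@nrm,[2,98]))*1e3,'extent',s.min(),s.max(),'z near elbow',np.percentile(X[abs(s)<.012][:,2],90) if (abs(s)<.012).any() else '','z outer',np.percentile(X[s>s.max()-.02][:,2],90))
    if q2:
        h=W[q2[0]['pixels']&(d>0)]; print('screw',q2[0]['p'],len(h))
    g=np.arange(-40,40,.2)/1000; XX,YY=np.meshgrid(g,g[::-1]); R_=[]
    for z in(.132,.101):
        C=(np.stack([c[0]+XX,c[1]+YY,np.full_like(XX,z)],-1)-m['xyz'])@Rm(m)
        R_.append(cv2.remap(p,(C[...,0]/C[...,2]*m['fx']+m['cx']).astype(np.float32),(C[...,1]/C[...,2]*m['fy']+m['cy']).astype(np.float32),cv2.INTER_CUBIC))
    im=np.hstack(R_); save(out,im); save('raw_'+out,p)
    # head rim edge directions & white/red marks by colour on z=.101 view
    hsv=cv2.cvtColor(R_[1],cv2.COLOR_RGB2HSV); ii=np.mgrid[:400,:400]
    ang=np.degrees(np.arctan2(199.5-ii[0],ii[1]-199.5)); rad=np.hypot(ii[0]-199.5,ii[1]-199.5)*.2
    red=((hsv[...,0]<6)|(hsv[...,0]>174))&(hsv[...,1]>150)&(hsv[...,2]>80)&(rad<30)
    if red.any(): print('red',red.sum(),np.median(ang[red]%360),rad[red].min(),rad[red].max())
    wh=(hsv[...,1]<25)&(hsv[...,2]>215)&(rad<22); n,lab,st,cen=cv2.connectedComponentsWithStats(wh.astype(np.uint8))
    for i in range(1,n):
        if st[i,4]>15: print('white',st[i,4],np.degrees(np.arctan2(199.5-cen[i][1],cen[i][0]-199.5))%360,np.hypot(*(cen[i]-199.5))*.2)
run(sys.argv[1])
E
python3 mk.py m1.png
```

```text
[0.4872 0.124  0.308 ]
lever dir 77.03302108262015 offset -0.4538997671363759 extent -0.0064720626815623255 0.10388246190675793 z near elbow 0.18363297930778213 z outer 0.17767696892373802
screw 0.57 467
red 818 168.3672063207808 19.185932346383378 28.16842203603177
```

Emit:
step_arm --pt "0 0 0.02 -0.01 -10" --pt "0 0 0.055 -0.029 -20" --pt "0 0 0.055 -0.029 -30" --pt "0 0 0.055 -0.029 -40" --pt "0 0 0.055 -0.029 -50" --pt "0 0 0.055 -0.029 -60" --pt "0 0 0.055 -0.029 -70" --pt "0 0 0.055 -0.029 -80" --pt "0 0 0.055 -0.029 -90" --pt "0 0 0.055 -0.029 -93.6" --pt "0 0 0.055 -0.029 -93.6"

```text
time_s: 31.35
tool_pos: [0.4737, 0.1854, 0.3072]
tool_rot: [156.7, 90.0, -125.2]
force: [0.1, 0.0, -0.6]
grip_width: 0.0436
```

```bash
python3 mk.py m2.png
python3 - <<'E'
from h import *
m=camera_model('wrist'); C=(np.array([.503,.179,.115])-m['xyz'])@Rm(m); u=int(C[0]/C[2]*m['fx']+m['cx']);v=int(C[1]/C[2]*m['fy']+m['cy']); print(u,v)
p=cv2.imread('pics/raw_m2.png'); v=max(v,50);c=p[v-50:v+50,max(u-55,0):u+55]
a=cv2.resize(c,(440,400),interpolation=cv2.INTER_CUBIC); b=cv2.resize(cv2.imread('pics/m1.png')[:,:400],(360,400))
cv2.imwrite('pics/last.png',np.hstack([a,b]))
E
```

```text
[0.4737 0.1854 0.3072]
lever dir 77.91090315723648 offset -0.2395585074312272 extent -0.008295916275014019 0.16367598081666884 z near elbow 0.18313008750238022 z outer 0.1732928209135522
screw 0.61 4079
red 1015 168.4248111826038 17.96941846582688 28.49034924320866
282 223
```

View pics/last.png

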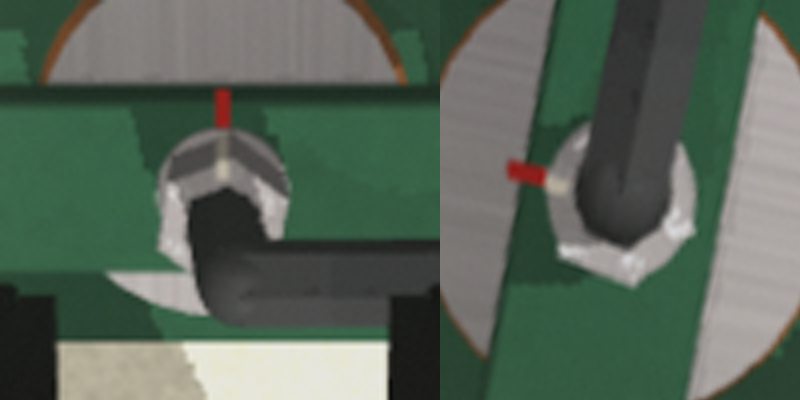

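The last picture shows the white screw mark under the red beam mark, with the key seated. I check this numerically from depth.

Run:
```python
from h import *
m,p,d=cam('wrist'); W=cloud(m,d); P=W[...,:2]-[.503,.179]; r=np.hypot(P[...,0],P[...,1]); a=np.degrees(np.arctan2(P[...,1],P[...,0]))%360
q=regions_of('wrist','screw'); 
if q:
    h=W[q[0]['pixels']&(d>0)&(abs(W[...,2]-.132)<.002)]; print('head top',cv2.minEnclosingCircle((h[:,:2]*1000).astype(np.float32)))
i=p.astype(int)
red=(i[...,0]>110)&(i[...,1]<60)&(i[...,2]<60)&(r<.032)&(d>0); print('red',red.sum(),np.median(a[red]),W[red].mean(0))
# columns: lateral profile on the side of the head facing camera
k=(r>.011)&(r<.018)&(a>130)&(a<206)&(W[...,2]>.102)&(W[...,2]<.1335)&(d>0)
for b in range(136,204,4):
    j=k&(abs(a-b)<2)
    if j.sum(): print(b,j.sum(),np.median(i[j],0), 'R-B',np.median(i[j][:,0]-i[j][:,2]))
```

```text
head top ((543.7628173828125, 348.4712219238281), 22.953617095947266)
red 35 167.76310642080202 [0.48038346 0.18338439 0.10051173]
136 9 [112. 108. 107.] R-B 5.0
140 14 [104.  100.5  98. ] R-B 5.5
144 11 [87. 84. 83.] R-B 5.0
148 14 [99.5 97.5 95. ] R-B 5.0
152 12 [97.  94.  92.5] R-B 4.5
156 12 [87.  86.  82.5] R-B 5.0
160 13 [83. 82. 80.] R-B 4.0
164 14 [112.5 108.5 102.5] R-B 12.5
168 14 [121.5 117.  112. ] R-B 16.0
172 13 [117. 112. 104.] R-B 15.0
176 13 [111. 104.  99.] R-B 11.0
180 13 [103. 100.  97.] R-B 6.0
184 12 [94.  90.5 88.5] R-B 5.5
188 13 [105. 101.  99.] R-B 5.0
192 14 [106.  102.  100.5] R-B 5.5
196 11 [102.  98.  96.] R-B 6.0
200 13 [86. 83. 81.] R-B 5.0
```

The mark is at about 170° and the red mark at 168°, so they agree within measuring error. With time to spare I re-seat the fingers and press once more, to make sure it is against the stop.

Emit:
step_arm --pt "-0.2 0 0 0.02 10" --pt "-0.2 0 -0.01 0.05 20" --pt "-0.2 0 -0.03 0.08 30" --pt "-0.2 0 -0.03 0.105 40" --pt "-0.2 0 -0.03 0.105 50" --pt "-0.2 0 -0.03 0.105 60" --pt "-0.2 0 -0.03 0.105 70" --pt "-0.2 0 -0.03 0.105 80" --pt "-0.2 0 -0.03 0.105 89" --pt "-0.2 0 -0.03 0.105 89" --pt "-0.2 0.03 -0.03 0.105 89" --pt "-0.2 0.07 -0.03 0.105 89"

```text
time_s: 33.1
tool_pos: [0.5256, 0.2814, 0.2379]
tool_rot: [47.1, 89.8, 36.2]
force: [-0.6, 0.8, 0.6]
grip_width: 0.0346
```

```bash
python3 lev2.py
```

```text
[0.5256 0.2814 0.2379] yaw 79.18 posang 77.53 [-0.6  0.8  0.6]
   s0.034 w16.2 v-3.4 z181.0
   s0.040 w16.0 v-4.0 z181.3
   s0.046 w15.8 v-4.3 z181.0
   s0.052 w15.9 v-4.7 z180.4
   s0.058 w9.7 v-3.6 z180.3
   s0.076 w15.6 v-7.3 z177.1
   s0.082 w16.2 v-7.2 z178.3
   s0.088 w15.4 v-7.9 z178.0
   s0.094 w16.0 v-8.5 z177.7
   s0.100 w16.5 v-9.1 z177.3
   s0.106 w16.4 v-9.4 z176.9
   s0.112 w16.3 v-10.3 z176.3
   s0.118 w16.3 v-10.6 z176.1
   s0.124 w16.3 v-11.0 z175.7
   s0.130 w16.2 v-11.7 z175.1
   s0.136 w15.5 v-12.3 z174.7
   s0.142 w16.5 v-12.8 z174.2
   s0.148 w16.0 v-13.3 z173.7
   s0.154 w15.9 v-13.7 z173.5
   s0.160 w14.6 v-13.9 z173.2
wrist 0.76 dir 76.93854982414781 offset at screw mm -0.09038817759356205
   s-0.008 w7.7 v0.4 z166.8
   s-0.002 w14.0 v1.6 z179.8
   s0.004 w13.1 v1.7 z182.0
   s0.010 w12.9 v-0.4 z180.4
   s0.016 w12.5 v-0.6 z181.2
   s0.022 w15.0 v-1.0 z181.8
   s0.028 w14.5 v-2.2 z179.7
   s0.034 w15.3 v-2.2 z179.7
   s0.040 w15.2 v-3.2 z179.6
   s0.046 w16.1 v-3.9 z178.4
   s0.052 w15.3 v-3.8 z179.1
   s0.058 w17.3 v-4.8 z177.7
   s0.064 w15.2 v-5.0 z177.4
   s0.070 w16.6 v-5.8 z177.7
   s0.076 w15.9 v-6.2 z175.9
   s0.082 w16.2 v-7.1 z176.6
   s0.088 w15.5 v-6.8 z176.3
   s0.094 w14.0 v-7.0 z175.6
top 0.68 dir 76.84216697419778 offset at screw mm 0.7543511391657387
```

Emit:
step_arm --pt "-0.2 0.04 0 -0.001 0" --pt "-0.3 0.069 0 -0.001 0" --pt "-0.3 0.069 0 -0.001 0" --pt "-0.3 0.069 0 0.003 1" --pt "-0.3 0.069 0 0.006 2" --pt "-0.3 0.069 0 0.008 2" --pt "-0.3 0.069 0 0.008 2"

```text
time_s: 34.17
tool_pos: [0.5331, 0.2795, 0.1691]
tool_rot: [48.9, 90.0, 35.9]
force: [0.4, -1.1, 0.7]
grip_width: 0.0304
```

Emit:
step_arm --pt "-0.3 0 0 0.002 0" --pt "-0.3 0 0 0.004 0" --pt "-0.3 0 0 0.004 0"

```text
time_s: 34.55
tool_pos: [0.5347, 0.2794, 0.1683]
tool_rot: [-175.0, 89.8, 172.1]
force: [-6.1, 1.5, 2.6]
grip_width: 0.0304
```

Emit:
step_arm --pt "-0.3 0 0 0.002 1" --pt "-0.3 0 0 0.004 2" --pt "-0.3 0 0 0.004 2"

```text
time_s: 34.92
tool_pos: [0.5363, 0.2789, 0.1677]
tool_rot: [-164.5, 89.5, -179.4]
force: [-10.9, 1.9, 4.0]
grip_width: 0.0304
```

Emit:
step_arm --pt "-0.3 0 0 0.003 0" --pt "-0.3 0 0 0.006 0" --pt "-0.3 0 0 0.006 0"

```text
time_s: 35.3
tool_pos: [0.5411, 0.278, 0.1676]
tool_rot: [-167.3, 89.4, 177.8]
force: [-13.7, 0.8, 5.6]
grip_width: 0.0307
```

Emit:
step_arm --pt "-0.3 0 0 0.003 0" --pt "-0.3 0 0 0.006 0" --pt "-0.3 0 0 0.006 0"

```text
time_s: 35.67
tool_pos: [0.5482, 0.276, 0.1679]
tool_rot: [-168.2, 89.5, 176.9]
force: [-9.5, 0.4, 4.3]
grip_width: 0.0306
```

```bash
python3 lev2.py | grep -v '  s'
```

```text
[0.5482 0.276  0.1679] yaw 75.12 posang 65.0 [-9.5  0.4  4.3]
wrist 0.79 dir 68.65904710026585 offset at screw mm -1.0679797804413582
top 0.82 dir 68.94217052984004 offset at screw mm -0.09808804739343072
```

The force dropped while the lever moved on past the aligned-mark position. I stop pushing, back off, and re-measure the mark and the seat.

Emit:
step_arm --pt "-0.2 0 0 -0.006 0" --pt "-0.1 0 0 -0.012 0" --pt "-0.1 0 0 -0.012 0" --pt "-0.1 -0.03 0 -0.012 0" --pt "-0.1 -0.08 0 -0.012 0" --pt "-0.1 -0.135 0 -0.012 0" --pt "-0.1 -0.14 -0.03 -0.05 -10" --pt "-0.1 -0.14 -0.05 -0.08 -20" --pt "-0.1 -0.14 -0.07 -0.085 -30" --pt "-0.1 -0.14 -0.083 -0.085 -40" --pt "-0.1 -0.14 -0.083 -0.085 -50" --pt "-0.1 -0.14 -0.083 -0.085 -60"

```text
time_s: 37.38
tool_pos: [0.449, 0.2157, 0.3089]
tool_rot: [-17.3, 89.9, 28.0]
force: [0.3, -0.0, 0.1]
grip_width: 0.0391
```

Run:
```python
from h import *
o=monitor.get_obs();T=rpy(o['tool_rot']); print(o['tool_pos'],np.degrees(np.arctan2(T[1,1],T[0,1])))
```

```text
[0.44903722 0.21566665 0.30887036] 135.25272587331696
```

Emit:
step_arm --pt "-0.1 0 -0.02 -0.002 -10" --pt "-0.1 0 -0.039 -0.004 -20" --pt "-0.1 0 -0.039 -0.004 -30" --pt "-0.1 0 -0.039 -0.004 -32.7" --pt "-0.1 0 -0.039 -0.004 -32.7"

```text
time_s: 38.0
tool_pos: [0.4737, 0.1855, 0.3087]
tool_rot: [-70.2, 90.0, 7.4]
force: [-0.2, 1.0, -0.4]
grip_width: 0.0393
```

```bash
cat > chk.py <<'E'
from h import *
m,p,d=cam('wrist'); W=cloud(m,d); P=W[...,:2]-[.503,.179]; r=np.hypot(P[...,0],P[...,1]); a=np.degrees(np.arctan2(P[...,1],P[...,0]))%360
print(m['xyz'])
i=p.astype(int); red=(i[...,0]>110)&(i[...,1]<60)&(i[...,2]<60)&(r<.032)&(d>0); print('red',red.sum(),np.median(a[red]),W[red].mean(0))
k=(r>.011)&(r<.018)&(a>110)&(a<240)&(W[...,2]>.102)&(W[...,2]<.1335)&(d>0)
print([(b,int(np.median(i[j].sum(1)/3)),int(np.median(i[j][:,0]-i[j][:,2]))) for b in range(112,236,4) for j in[k&(abs(a-b)<2)] if j.sum()>3])
# head outer hexagon: top-face points, radius by angle
t=(abs(W[...,2]-.132)<.003)&(r<.022)&(d>0)
print('head rmax',[(b,round(float(r[j].max()*1e3),1)) for b in range(0,360,10) for j in[t&(abs((a-b+180)%360-180)<5)] if j.sum()>3])
q=regions_of('wrist','key_grip')
if q:
    X=W[q[0]['pixels']&(d>0)&(W[...,2]>.14)&(W[...,2]<.2)]; Q=X[:,:2]-[.503,.179]; v=np.linalg.svd(Q-Q.mean(0))[2][0]; v*=np.sign(v@Q.mean(0)); s=Q@v
    zz=np.array([[b,np.percentile(X[abs(s-b)<.004][:,2],90)] for b in np.arange(0,.15,.01) if (abs(s-b)<.004).sum()>4]); c=np.polyfit(zz[1:,0],zz[1:,1],1)
    print('lever',np.degrees(np.arctan2(v[1],v[0])),'off mm',np.mean(np.percentile(Q@[-v[1],v[0]],[2,98]))*1e3,'droop',-np.degrees(np.arctan(c[0])),'elbow axis z',c[1]-.0098)
np.save('lastp.npy',p)
E
python3 chk.py
```

```text
[0.40489913 0.20025579 0.4521564 ]
red 27 168.8615650050662 [0.48019558 0.18349113 0.10110504]
[(112, 94, 4), (116, 89, 5), (120, 104, 5), (124, 91, 5), (128, 109, 5), (132, 100, 5), (136, 99, 5), (140, 84, 4), (144, 91, 5), (148, 107, 6), (152, 101, 5), (156, 93, 6), (160, 88, 6), (164, 101, 13), (168, 111, 17), (172, 106, 13), (176, 105, 8), (180, 108, 6), (184, 101, 5), (188, 87, 5), (192, 105, 6), (196, 101, 5), (200, 99, 6), (204, 102, 4), (208, 94, 6), (212, 100, 5), (216, 79, 5), (220, 125, 7), (224, 144, 7), (228, 173, 7), (232, 153, 7)]
head rmax [(60, 15.2), (70, 15.0), (80, 14.7), (90, 16.2), (100, 17.1), (110, 15.9), (120, 15.1), (130, 14.9), (140, 15.4), (150, 16.0), (160, 17.0), (170, 16.8), (180, 15.3), (190, 14.9), (200, 15.1), (210, 16.1), (220, 17.2), (230, 15.6), (240, 14.3), (250, 15.0), (260, 14.8), (270, 16.4), (280, 17.4), (290, 15.9), (300, 15.0), (310, 15.4)]
lever 69.4924888400894 off mm 0.020960912495292423 droop 7.7502213157262805 elbow axis z 0.17612520172807558
```

```bash
cat > by.py <<'E'
from h import *
for n in('scene','top'):
    m,p,d=cam(n); W=cloud(m,d); D=np.load(n+'.npz')
    for t in('glue','iron'):
        r=regions_of(n,t)
        if not r: print(n,t,'none'); continue
        k=r[0]['pixels']; k0=np.load(f'{n}_{t}.npy'); ov=(k&k0).sum()
        x,y=np.where(k); x0,y0=np.where(k0)
        print(n,t,round(r[0]['p'],2),'area',k0.sum(),k.sum(),'inter',ov,'bbox0',y0.min(),y0.max(),x0.min(),x0.max(),'bbox',y.min(),y.max(),x.min(),x.max())
    for nm,WW,pp,dd in(('t0',D['W'],D['p'],D['d']),('now',W,p,d)):
        hsv=cv2.cvtColor(np.ascontiguousarray(pp),cv2.COLOR_RGB2HSV); k=(hsv[...,0]>5)&(hsv[...,0]<18)&(hsv[...,1]>180)&(WW[...,2]>.16)&(WW[...,2]<.21)&(WW[...,1]>.27)&(WW[...,1]<.42)&(WW[...,0]>.5)&(dd>0)
        if k.any(): v,u=np.where(k); print(n,nm,'cap',k.sum(),WW[k].mean(0).round(4),'px',u.mean().round(1),v.mean().round(1))
    if n=='top': np.savez('topnow.npz',p=p,W=W,d=d)
E
python3 by.py
```

```text
scene glue 0.71 area 956 824 inter 809 bbox0 310 334 131 188 bbox 311 333 130 188
scene iron 0.93 area 1401 1417 inter 1386 bbox0 300 336 200 260 bbox 299 336 201 260
scene t0 cap 78 [0.5575 0.3397 0.195 ] px 325.7 134.9
scene now cap 79 [0.5577 0.3418 0.1952] px 326.1 134.4
top glue none
top iron 0.74 area 1005 1028 inter 996 bbox0 247 285 136 178 bbox 247 286 137 178
top t0 cap 99 [0.5536 0.3424 0.198 ] px 160.6 183.2
```

The screw mark now sits exactly on the red mark at about 168.5°, so the screw is at its stop. The lever has been forced about 30° past the socket's alignment: it is cammed, and close to the glue neck. The glue has moved by no more than about 1–2 mm. I bring the key back counter-clockwise into the socket's fit.

Emit:
step_arm --pt "-0.2 0 -0.01 0.02 10" --pt "-0.2 0 -0.02 0.05 20" --pt "-0.2 0 -0.044 0.08 30" --pt "-0.2 0 -0.044 0.094 40" --pt "-0.2 0 -0.044 0.094 50" --pt "-0.2 0 -0.044 0.094 60" --pt "-0.2 0 -0.044 0.094 70" --pt "-0.2 0 -0.044 0.094 80" --pt "-0.2 0 -0.044 0.094 90" --pt "-0.2 0.03 -0.044 0.094 98.5" --pt "-0.2 0.07 -0.044 0.094 98.5" --pt "-0.2 0.07 -0.044 0.094 98.5"

```text
time_s: 39.9
tool_pos: [0.5343, 0.2677, 0.2355]
tool_rot: [-126.3, 89.6, -147.1]
force: [-0.7, -0.9, 0.3]
grip_width: 0.0348
```

```bash
python3 lev2.py | grep -v '  s'
```

```text
[0.5343 0.2677 0.2355] yaw 69.21 posang 70.54 [-0.7 -0.9  0.3]
wrist 0.76 dir 70.04755299283578 offset at screw mm -1.3762669005633281
top 0.89 dir 69.13043327840296 offset at screw mm 0.876581146363749
```

Emit:
step_arm --pt "-0.2 0.04 0 0 0" --pt "-0.3 0.069 0 0 0" --pt "-0.3 0.069 0 0 0" --pt "-0.3 0.069 0 -0.005 -3" --pt "-0.3 0.069 -0.001 -0.01 -6" --pt "-0.3 0.069 -0.001 -0.015 -9" --pt "-0.3 0.069 -0.001 -0.015 -9"

```text
time_s: 40.98
tool_pos: [0.5264, 0.2713, 0.1734]
tool_rot: [19.1, 89.5, 7.2]
force: [5.9, -3.3, -0.5]
grip_width: 0.0302
```

Emit:
step_arm --pt "-0.3 0 0 -0.005 -3" --pt "-0.3 0 -0.001 -0.01 -6" --pt "-0.3 0 -0.001 -0.015 -9" --pt "-0.3 0 -0.001 -0.015 -9"

```text
time_s: 41.48
tool_pos: [0.5099, 0.2748, 0.173]
tool_rot: [27.3, 89.6, 24.4]
force: [4.1, -1.5, 2.5]
grip_width: 0.0303
```

```bash
python3 lev2.py | grep -v '  s'
```

```text
[0.5099 0.2748 0.173 ] yaw 87.09 posang 85.91 [ 4.1 -1.5  2.5]
wrist 0.74 dir 82.14938116630026 offset at screw mm 0.07140370498089649
top 0.79 dir 82.79036583369255 offset at screw mm 0.8999687316248063
```

Emit:
step_arm --pt "-0.3 0 0 -0.005 -3" --pt "-0.3 0 -0.001 -0.01 -6" --pt "-0.3 0 -0.001 -0.015 -9" --pt "-0.3 0 -0.001 -0.015 -9"

```text
time_s: 42.18
tool_pos: [0.4904, 0.2752, 0.169]
tool_rot: [178.3, 89.8, -175.5]
force: [0.3, 0.2, -0.6]
grip_width: 0.0302
```

```bash
python3 lev2.py | grep -v '  s'
```

```text
[0.4904 0.2752 0.169 ] yaw 96.22 posang 97.44 [ 0.3  0.2 -0.6]
wrist 0.64 dir 95.11367757294032 offset at screw mm -1.5884644312189113
top 0.77 dir 93.01387685079119 offset at screw mm 1.414478932090075
```

Emit:
step_arm --pt "-0.3 0 0 0.005 2" --pt "-0.3 0 0 0.01 4" --pt "-0.3 0 0 0.014 5" --pt "-0.3 0 0 0.014 5"

```text
time_s: 42.88
tool_pos: [0.5058, 0.276, 0.1693]
tool_rot: [-153.9, 89.9, -152.7]
force: [-2.4, -0.7, 1.0]
grip_width: 0.0304
```

Emit:
step_arm --pt "-0.3 0 0 0.002 0" --pt "-0.3 0 0 0.004 0" --pt "-0.3 0 0 0.004 0"

```text
time_s: 43.25
tool_pos: [0.5095, 0.2763, 0.1695]
tool_rot: [178.6, 89.9, 179.8]
force: [-5.1, -0.2, 0.0]
grip_width: 0.0304
```

Emit:
step_arm --pt "-0.3 0 0 0.002 0" --pt "-0.3 0 0 0.003 0" --pt "-0.3 0 0 0.003 0"

```text
time_s: 43.62
tool_pos: [0.5119, 0.2765, 0.1694]
tool_rot: [178.4, 89.9, 179.6]
force: [-4.9, -0.6, 1.9]
grip_width: 0.0303
```

Emit:
step_arm --pt "-0.3 0 0 -0.004 0" --pt "-0.1 0 0 -0.007 0" --pt "-0.1 0 0 -0.007 0" --pt "-0.1 -0.03 0 -0.007 0" --pt "-0.1 -0.08 0 -0.007 0" --pt "-0.1 -0.139 0 -0.007 0" --pt "-0.1 -0.139 -0.03 -0.02 -10" --pt "-0.1 -0.139 -0.06 -0.04 -20" --pt "-0.1 -0.139 -0.091 -0.04 -30" --pt "-0.1 -0.139 -0.091 -0.04 -40" --pt "-0.1 -0.139 -0.091 -0.04 -50" --pt "-0.1 -0.139 -0.091 -0.04 -60"

```text
time_s: 45.12
tool_pos: [0.4754, 0.184, 0.3089]
tool_rot: [-37.7, 89.9, 23.7]
force: [1.2, 0.5, -0.2]
grip_width: 0.0391
```

Emit:
step_arm --pt "-0.1 0 0 0 -10" --pt "-0.1 0 0 0 -17" --pt "-0.1 0 0 0 -17"

```text
time_s: 45.5
tool_pos: [0.4753, 0.1842, 0.3088]
tool_rot: [-62.0, 89.9, 16.1]
force: [0.5, -0.7, 0.4]
grip_width: 0.0389
```

```bash
python3 chk.py; python3 by.py; python3 -c "
from h import *; o=monitor.get_obs(); print(o['tool_pos'],o['time_s'])"
```

```text
[0.40629632 0.19837939 0.4522206 ]
red 28 168.20063956064558 [0.48038454 0.18364908 0.10139739]
[(112, 93, 5), (116, 95, 4), (120, 97, 5), (124, 112, 6), (128, 107, 6), (132, 92, 5), (136, 101, 5), (140, 92, 5), (144, 95, 5), (148, 88, 5), (152, 104, 6), (156, 99, 6), (160, 82, 5), (164, 106, 14), (168, 109, 18), (172, 109, 18), (176, 104, 10), (180, 100, 5), (184, 92, 6), (188, 105, 6), (192, 102, 6), (196, 115, 7), (200, 78, 6), (204, 112, 5), (208, 89, 5), (212, 103, 5), (216, 82, 6), (220, 92, 5), (224, 171, 6), (228, 174, 7), (232, 163, 8)]
head rmax [(80, 15.1), (90, 15.6), (100, 17.2), (110, 16.0), (120, 15.3), (130, 15.0), (140, 15.3), (150, 16.3), (160, 17.3), (170, 16.8), (180, 15.4), (190, 14.8), (200, 15.3), (210, 16.6), (220, 16.9), (230, 15.8), (240, 15.2), (250, 14.4), (260, 15.3), (270, 15.6), (280, 17.5), (290, 16.8), (300, 15.1), (310, 15.3)]
lever 90.09664763997385 off mm 0.01743679750955667 droop 3.4508482001002774 elbow axis z 0.1740088550466968
scene glue 0.92 area 956 878 inter 873 bbox0 310 334 131 188 bbox 311 333 131 188
scene iron 0.57 area 1401 1368 inter 1354 bbox0 300 336 200 260 bbox 300 336 201 260
scene t0 cap 78 [0.5575 0.3397 0.195 ] px 325.7 134.9
scene now cap 77 [0.5576 0.3399 0.1951] px 325.8 134.9
top glue none
top iron 0.64 area 1005 970 inter 948 bbox0 247 285 136 178 bbox 248 284 136 177
top t0 cap 99 [0.5536 0.3424 0.198 ] px 160.6 183.2
[0.47486907 0.18437698 0.30857782] 45.9
```

Run:
```python
from h import *
res=[]
for _ in range(8):
    m,p,d=cam('wrist'); W=cloud(m,d); P=W[...,:2]-[.503,.179]; r=np.hypot(P[...,0],P[...,1]); a=np.degrees(np.arctan2(P[...,1],P[...,0]))%360
    i=p.astype(int); w=np.clip(i[...,0]-i[...,2]-7,0,None)
    o=[]
    for lo,hi in((.128,.1335),(.104,.126)):
        k=(r>.010)&(r<.0185)&(a>158)&(a<182)&(W[...,2]>lo)&(W[...,2]<hi)&(d>0)&(i[...,0]-i[...,1]<25)
        o+=[(P[k]*w[k][:,None]).sum(0)/w[k].sum()]
    red=(i[...,0]-i[...,1]>50)&(r<.032)&(r>.018)&(d>0)&(W[...,2]>.098)&(W[...,2]<.104); o.append(P[red].mean(0)); res.append(o)
M=np.mean(res,0)*1e3; print(M.round(2).tolist(),[np.degrees(np.arctan2(y,x))%360 for x,y in M],np.std(res,0).round(5).tolist())
```

```text
[[-14.24, 2.61], [-16.14, 2.88], [-22.56, 4.41]] [np.float64(169.59962876484818), np.float64(169.8875786955578), np.float64(168.9386573822444)] [[0.00021, 6e-05], [4e-05, 6e-05], [4e-05, 5e-05]]
```

The mark and the red line agree within 1°. The key droops 3.5°, its elbow is at z = 0.174, and nothing is touching it. Handing in.

```bash
python3 -c "
from h import *; print(env.sign_off())"
```

```text
the job is handed in; nothing more can be done
None
```

I flipped the key level over the stand's rim, seated its short arm in the screw and pushed the outer half of the long arm clockwise until the screw was tight. I handed it in at about 46 s of the 72 s, with the gripper clear of everything.

**What the last checks showed:**
- **Screw:** its white mark was within about 1° of the red mark on the beam, which is the limit of what I could measure.
- **Key:** the elbow axis was at z = 0.174 m, the fully seated height. The long arm drooped about 3.5°, as expected in the socket's play.
- **Bystanders:** the glue bottle and iron were where they started, judged by the scene camera. The top camera no longer found the glue. I did not re-measure the other bystanders, but the arm did not go near them after the key was lifted out.

**What went wrong on the way:** I never felt a clear stop, so I kept pushing after the screw was already tight. That forced the key about 30° past its fit in the socket, at roughly 14 N. I turned it back counter-clockwise with a light push of 7 N or less at the readings. A final gentle clockwise push (about 5 N) left it seated normally, with the lever at about 90°. Just before that correction, one reading put the glue cap about 2 mm off, but the final reading had it back at the start position.

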